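# Put the moulder tooling away

## Robot

A 6-joint arm with a two-finger parallel gripper is mounted at the origin on a cart in front of the work surface, level with it; the furniture and walls round the work are solid. World frame = base frame: x ahead of the robot, y to its left, z up, the work surface at z = 0. Lengths are in m, angles in degrees, forces in N, time in s.
With the tool pointing down it reaches from about 0.4 to 0.825 m from the base axis. Payload 7 kg.
Tool frame: the origin (TCP) lies between the finger pads; the fingertips stand 19 mm ahead of it and the grasp point (between the pads) is the TCP; z points along the fingers, y is the line along which they close (so a half turn about z gives the same grasp; the last joint's range is limited). The gripper opens to 88 mm and grips with 3 to 60 N. Pads are 19 mm wide; open, the fingers measure 130 mm over their backs; the gripper's body (78 mm by 193 mm) begins 47 mm behind the grasp point.
Start: joints at [-53.91, 20.546, 0.682, 0, -70.136, -16.507], TCP at [0.226, -0.636, 0.246] pointing down, gripper open.
Joint ranges: [-176.03, 176.03], [-82.01, 121.73], [-58.28, 71.71], [-173.87, 95.51], [-174.79, -0.11], [-173.66, 173.66]. Speed limits (degrees/s): [136.94, 136.94, 172.46, 180, 180, 180].

## Interface

Orientations are given as [roll, pitch, yaw] about the fixed x, y, z axes, in that order (R = Rz(yaw) Ry(pitch) Rx(roll)).
In Python, from plant import get_obs, snapshot, close_job, spot_in, spot_point gives the robot as it stands.
- The arm moves only by the tool play_rows, never from a script. Its argument "plan" is a list of rows, each a list of 6 numbers: the shift along the tool's x, y, z in cm, then the turn, a rotation vector about the tool's x, y, z in degrees. A call has 1 to 20 rows; each row shifts and turns the commanded pose from where the row before left it, along the tool's axes as they then stand; what a row does not reach is not made up. A row lasts 1/12 s, in which the tool goes at most 41.7 mm and 7.16 degrees, less where a joint would pass 70% of its speed; a pose out of reach is approached as far as the arm can. A call is refused whole if a number of a shift passes 4.17 or a number of a turn 7.16, either way. A call with a gripper value outside its range is refused whole. "grip" is the finger opening in cm, from 0 to 8.76, set as the call begins (left out, the last holds). The fingers move at their own pace and stop on an object; the grip force is fixed at half the most. Time passes only in rows, so rows that do not move let the fingers close. It gives the time, the measured TCP pose, the force, the opening and the grip force at its end, in the units of the state.
- get_obs(): the state, without advancing time (a new reading comes with each control period).
- snapshot(name): name is "scene" or "top" or "wrist"; returns a dict with "frame" (384x512x3 uint8, red, green, blue), "fx", "fy", "cx", "cy" (pixels), "k1" (the pictures are not rectified: a ray, as slopes to the right and down, at radius r is drawn at 1 + k1 r^2 times it, then the intrinsics apply), "position" and "attitude" of the camera in the world. Camera axes: x right, y down, z forward; pixel columns grow to the right and rows downward; lengths in m; the calibration is good to about 2 mm. A picture is of the moment at which its call begins. There is no depth.
- close_job(): hands the job in; it is judged then, once.
Trained networks look in the newest picture that a camera, given by its name, has taken for a name from the list of things; names that differ only in an ending like _2 or _b are one class to them, and where a whole thing is asked for, a point or a joint stands for the part that bears it (a point fixed in the world has none). Each returns a list of dicts, best first, with "score" (0 to 1); they miss things now and then, are a little off and sometimes report something else, mostly with a low value. They report only what shows in the picture. A call takes as long as a camera call.
- spot_in(camera, thing): "position" ([x, y, z] in m, in world coordinates, good to about 4 mm: the middle of the surface that is visible of it).
- spot_point(camera, thing): "position" ([x, y, z] in m, in world coordinates, good to about 4 mm: a listed point, or the origin of a listed thing).
The state is a dict: "clock": time; "joint_pos": joint angles; "qvel": joint speeds; "tau": joint torques, N m; "tool_pos": TCP position; "orientation": TCP orientation; "force": force on the tool from outside, world axes, zero at the start; "moment": the same for the moment, N m; "opening": finger opening in m; "gripper_force": force on a finger pad.
Only numpy, scipy, OpenCV 4.12 (cv2) and the standard library are available. Lean on these libraries where they do the work, as an engineer would, in place of code of your own. Each camera call takes 0.05 s, during which the arm holds its last target. There are 200 camera calls.

## Task

Put the tooling away after the moulding job: stack every spacer ring that is lying on the table on the slim steel spindle, thickest at the bottom and each thinner one above it, and put the guide bearing fully down on the wide brass spindle. Also hang every coloured template from the small bench stand over the top edge of the long rack, in the middle of the gap marked with its own colour, fully seated and straight, without dislodging the grey templates hanging there.

Things in the scene. Friction and masses are not known exactly. Their poses are not given: they have to be found in the camera images.
- ring_30_mid (a point): Grey steel spacer ring, 60 mm outside diameter, 30 mm thick, 30 mm bore (treat it as 21 mm wide), lying flat; one start place out of five along the front left of the table; the point is its centre, half-way up; z is the ring's axis. May be absent.
- ring_20_mid (a point): Grey steel spacer ring, 60 mm outside diameter, 20 mm thick, 30 mm bore (treat it as 21 mm wide), lying flat; one start place out of five along the front left of the table; the point is its centre, half-way up; z is the ring's axis. May be absent.
- ring_12_mid (a point): Grey steel spacer ring, 55 mm outside diameter, 12 mm thick, 30 mm bore (treat it as 21 mm wide), lying flat; one start place out of five along the front left of the table; the point is its centre, half-way up; z is the ring's axis. May be absent.
- ring_10_mid (a point): Grey steel spacer ring, 50 mm outside diameter, 10 mm thick, 30 mm bore (treat it as 21 mm wide), lying flat; one start place out of five along the front left of the table; the point is its centre, half-way up; z is the ring's axis. May be absent.
- bearing_mid (a point): White guide ring with a red-sealed ball bearing, 62 mm outside diameter, 16 mm thick, free bore about 40 mm, lying flat; the point is its centre, half-way up. Always present.
- slim_seat (a point): Foot of the tall slim steel spindle (17 mm diameter, 72 mm tall, the top 8 mm tapering to 8 mm) on the blue stand; the point lies on its axis at the stand's upper face (12 mm above the table). z up, y along the stand's 205 mm length (84 mm wide in x), away from the brass spindle. The stand is fixed; the spindles are 104 mm apart.
- wide_seat (a point): Foot of the short wide brass spindle (30 mm diameter, 32 mm tall, the top 8 mm tapering to 18 mm) on the same blue stand, on its axis at the stand's upper face; z up, y towards the slim spindle.
- rack: Long fixed rack: an upright wooden board 12 mm thick (x), 410 mm long (y), top edge 135 mm above the table, on a foot 66 mm deep. Six hanging places 68 mm apart. Origin: under its centre at table height; x points back through the board (the front faces the robot), y along it, z up.
- bench_stand: Small fixed stand from which the coloured templates hang at the start: same board section and height as the rack, 240 mm long (y); templates there are 68 mm or more apart. Origin under its centre, x back through the board, y along it.
- template_red_tab (a point): Centre of the red grip tab on top of a plywood profile template (may be absent). The tab is 14 mm (x) by 26 mm (y) by 34 mm tall; this point is 22 mm above, and 3 mm in front (-x) of, the template's origin. Axes as the template's. The template starts hanging over the bench stand's top edge; weighs 90 g.
- template_red: The red-tabbed template. Origin: inner top of its hook, which rests on a board's top edge at mid-thickness; x back through the board, y along it, z up. Plate 60 mm wide (y), 6 mm thick, z = 0 to -85 mm, back face at x = -7 mm, hangs in front. Hook 26 mm wide goes over the board; its back leg, x = 14 to 18 mm, reaches z = -22 mm. The throat is 21 mm for a 12 mm board.
- gap_red_top (a point): Empty place on the rack for the red template, marked by a red patch on the board's front face and top edge. The point is the middle of the board's top edge above the patch; x back through the board, y along it, z up. A template hung here has its origin within a few mm of this point; about 8 mm is free beside its plate to a template on the next place.
- template_blue_tab (a point): Centre of the blue grip tab on top of a plywood profile template (may be absent). The tab is 14 mm (x) by 26 mm (y) by 34 mm tall; this point is 22 mm above, and 3 mm in front (-x) of, the template's origin. Axes as the template's. The template starts hanging over the bench stand's top edge; weighs 90 g.
- template_blue: The blue-tabbed template. Origin: inner top of its hook, which rests on a board's top edge at mid-thickness; x back through the board, y along it, z up. Plate 60 mm wide (y), 6 mm thick, z = 0 to -85 mm, back face at x = -7 mm, hangs in front. Hook 26 mm wide goes over the board; its back leg, x = 14 to 18 mm, reaches z = -22 mm. The throat is 21 mm for a 12 mm board.
- gap_blue_top (a point): Empty place on the rack for the blue template, marked by a blue patch on the board's front face and top edge. The point is the middle of the board's top edge above the patch; x back through the board, y along it, z up. A template hung here has its origin within a few mm of this point; about 8 mm is free beside its plate to a template on the next place.
- template_yellow_tab (a point): Centre of the yellow grip tab on top of a plywood profile template (may be absent). The tab is 14 mm (x) by 26 mm (y) by 34 mm tall; this point is 22 mm above, and 3 mm in front (-x) of, the template's origin. Axes as the template's. The template starts hanging over the bench stand's top edge; weighs 90 g.
- template_yellow: The yellow-tabbed template. Origin: inner top of its hook, which rests on a board's top edge at mid-thickness; x back through the board, y along it, z up. Plate 60 mm wide (y), 6 mm thick, z = 0 to -85 mm, back face at x = -7 mm, hangs in front. Hook 26 mm wide goes over the board; its back leg, x = 14 to 18 mm, reaches z = -22 mm. The throat is 21 mm for a 12 mm board.
- gap_yellow_top (a point): Empty place on the rack for the yellow template, marked by a yellow patch on the board's front face and top edge. The point is the middle of the board's top edge above the patch; x back through the board, y along it, z up. A template hung here has its origin within a few mm of this point; about 8 mm is free beside its plate to a template on the next place.
- plain_1_tab (a point): Grey-tabbed plain template already hanging on the rack, not to be disturbed; same shape and size as the coloured ones. The point is the centre of its grip tab, 22 mm above the board's top edge and 3 mm in front of its middle.
- plain_2_tab (a point): Grey-tabbed plain template already hanging on the rack, not to be disturbed; same shape and size as the coloured ones. The point is the centre of its grip tab, 22 mm above the board's top edge and 3 mm in front of its middle.
- plain_3_tab (a point): Grey-tabbed plain template already hanging on the rack, not to be disturbed; same shape and size as the coloured ones. The point is the centre of its grip tab, 22 mm above the board's top edge and 3 mm in front of its middle.

How it is judged (in metres and radians):
At the end, for the whole second after the job is handed in: Rings within 8 mm of the slim axis, flat, thickest lowest; bearing down, within 10 mm of the wide axis; each coloured template at its gap within 9 mm along, 10 mm across, 5 mm in height, upright within 0.08 rad; grey templates within 15 mm of their start; all at rest (horizontal distance between each of ring_30_mid, ring_20_mid, ring_12_mid, ring_10_mid and slim_seat below 0.008 m and z of each of ring_30_mid, ring_20_mid, ring_12_mid, ring_10_mid in the frame of slim_seat below 0.074 m and angle between each of ring_30_mid, ring_20_mid, ring_12_mid, ring_10_mid's own z axis and vertical below 0.1 rad and linear speed of each of ring_30, ring_20, ring_12, ring_10, bearing, template_red, template_blue, template_yellow below 0.02 m/s and z of each of ring_20_mid, ring_12_mid, ring_10_mid in the frame of ring_30_mid above 0.004 m and z of each of ring_12_mid, ring_10_mid in the frame of ring_20_mid above 0.004 m and z of ring_10_mid in the frame of ring_12_mid above 0.004 m and horizontal distance between bearing_mid and wide_seat below 0.01 m and z of bearing_mid in the frame of wide_seat below 0.012 m and x of template_red in the frame of gap_red_top between -0.01 and 0.01 m and y of template_red in the frame of gap_red_top between -0.009 and 0.009 m and z of template_red in the frame of gap_red_top between -0.005 and 0.005 m and angle between each of template_red, template_blue, template_yellow's own z axis and vertical below 0.08 rad and x of template_blue in the frame of gap_blue_top between -0.01 and 0.01 m and y of template_blue in the frame of gap_blue_top between -0.009 and 0.009 m and z of template_blue in the frame of gap_blue_top between -0.005 and 0.005 m and x of template_yellow in the frame of gap_yellow_top between -0.01 and 0.01 m and y of template_yellow in the frame of gap_yellow_top between -0.009 and 0.009 m and z of template_yellow in the frame of gap_yellow_top between -0.005 and 0.005 m and distance of each of plain_1_tab, plain_2_tab, plain_3_tab from where it was at the start of the episode below 0.015 m); the robot touches nothing.
It fails at once if plain template 1, already on the rack, is shifted more than 15 mm or knocked off (distance of plain_1_tab from where it was at the start of the episode above 0.015 m).
It fails at once if plain template 2, already on the rack, is shifted more than 15 mm or knocked off (distance of plain_2_tab from where it was at the start of the episode above 0.015 m).
It fails at once if plain template 3, already on the rack, is shifted more than 15 mm or knocked off (distance of plain_3_tab from where it was at the start of the episode above 0.015 m).
Of template_red, template_blue, template_yellow only 2 to 3 are there at a start; the rules pass over those that are not, and their reading is None.
Of ring_30, ring_20, ring_12, ring_10 only 3 to 4 are there at a start; the rules pass over those that are not, and their reading is None.
At some moment in a run one of ring_30, ring_20, ring_12, ring_10, bearing may be knocked a few centimetres aside while the robot is not near it.
It also fails if it takes over 210 s, if anything falls off the work surface, if the arm or the gripper's body presses on something with over 40 N, if the wrist force passes 120 N, or if a joint passes its speed limit or range.

## Working session

There is one attempt and no reset: what is moved stays moved. The work goes in short steps, Python scripts to look and compute and a tool call to move; the robot and the scene stay as the last step left them, time stands still between calls to the robot, and variables do not carry over. Pictures are saved under pics/ and viewed, at most 14 in all, crops included, and the job is handed in when it is done.

Besides the shell and the picture viewer there is one more tool, called after "Emit:" as name([rows], argument=value, ...), one row to a line, values as JSON. play_rows: Moves the arm, as the interface text tells. Its arguments: {"type":"object","properties":{"plan":{"type":"array","items":{"type":"array","items":{"type":"number"}}},"grip":{"type":"number"}},"required":["plan"]}

```bash
mkdir -p pics; ls; cat > h.py <<'E'
import numpy as np, cv2
from plant import get_obs, snapshot, close_job, spot_in, spot_point
from scipy.spatial.transform import Rotation as R
def snap(n,f=None):
    s=snapshot(n)
    if f: cv2.imwrite('pics/'+f+'.png',s['frame'][:,:,::-1])
    return s
def pts(cam,names,k=2):
    for n in names:
        r=spot_point(cam,n)
        print(cam,n,[(np.round(np.array(d['position'])*1000).astype(int).tolist(),round(d['score'],2)) for d in r[:k]])
E
python3 - <<'E'
from h import *
print(get_obs())
N=['ring_30_mid','ring_20_mid','ring_12_mid','ring_10_mid','bearing_mid','slim_seat','wide_seat','rack','bench_stand','template_red_tab','template_blue_tab','template_yellow_tab','gap_red_top','gap_blue_top','gap_yellow_top','plain_1_tab']
for c in ['top','scene']:
    s=snap(c,c+'0'); print(c,s['position'],s['attitude'],s['fx'],s['k1'])
    pts(c,N,3)
E
```

```text
pics
{'clock': 0.0, 'joint_pos': array([-5.39062062e+01,  2.05909426e+01,  6.34276695e-01, -1.84862664e-02,
       -7.01361433e+01, -1.65079475e+01]), 'qvel': array([ 0.08782024, -0.06590178, -0.05678025, -0.01334712, -0.03136915,
        0.07526654]), 'tau': array([-1.64651410e-03, -5.82718956e+01,  2.93042958e+01,  6.99677020e+00,
        6.79421137e-03, -1.34868901e-04]), 'tool_pos': array([ 0.22610213, -0.63552552,  0.24463718]), 'orientation': array([ 1.79906078e+02, -9.71190307e-03, -1.60420441e+02]), 'force': array([ 0.24931469,  0.39682221, -0.2151089 ]), 'moment': array([ 0.03863302,  0.01610528, -0.03621162]), 'gripper_force': 0.0, 'opening': 0.08777134414423277}
top [ 0.25397348 -0.01543382  1.71444202] [-171.07344293    0.20699829  -90.20499432] 449.26651799187994 -0.0010526374993276575
top ring_30_mid [([442, 291, 14], 0.75)]
top ring_20_mid [([475, 191, 10], 0.65)]
top ring_12_mid []
top ring_10_mid [([507, 25, 2], 0.65)]
top bearing_mid [([375, 359, 8], 0.6)]
top slim_seat [([573, 325, 11], 0.68)]
top wide_seat [([618, 232, 12], 0.91)]
top rack [([581, -232, 3], 0.8)]

[... 674 characters left out ...]
mid [([377, 360, 10], 0.84), ([593, -63, 153], 0.21), ([587, -128, 160], 0.19)]
scene slim_seat [([572, 321, 14], 0.61), ([579, -269, 131], 0.52)]
scene wide_seat [([616, 234, 10], 0.56), ([428, -170, 133], 0.39)]
scene rack [([580, -229, 4], 0.58)]
scene bench_stand [([426, -173, 0], 0.72), ([372, 356, 7], 0.6)]
scene template_red_tab [([426, -171, 1], 0.62), ([440, -88, 155], 0.58)]
scene template_blue_tab [([428, -168, 153], 0.84)]
scene template_yellow_tab [([404, -248, 157], 0.86)]
scene gap_red_top [([579, -268, 133], 0.53)]
scene gap_blue_top [([589, -194, 138], 0.55)]
scene gap_yellow_top [([572, -332, 134], 0.54), ([409, -243, 136], 0.4)]
scene plain_1_tab [([563, -400, 158], 0.68)]
```

View pics/top0.png

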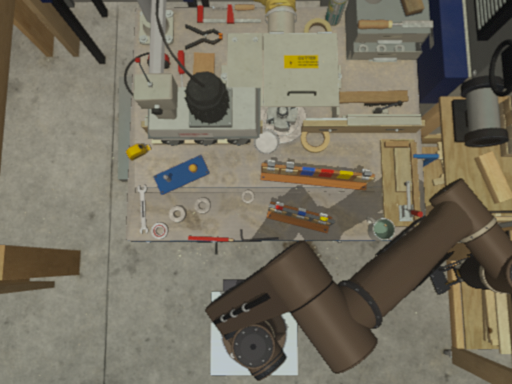

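View pics/scene0.png

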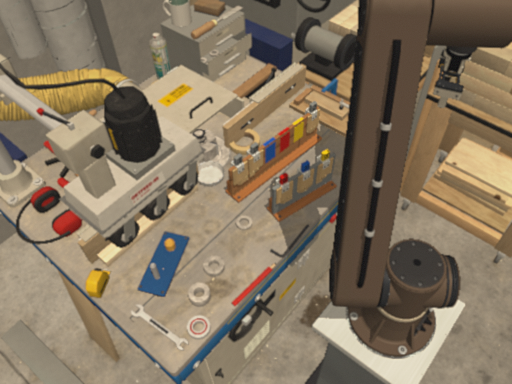

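```bash
cat >> h.py <<'E'
def go(x,y,z,yaw):
    "turn rows first, then equal shift rows (mm in, cm out)"
    o=get_obs(); A=R.from_euler('xyz',o['orientation'],degrees=True); B=R.from_euler('xyz',[180,0,yaw],degrees=True)
    rv=(A.inv()*B).as_rotvec(degrees=True); n=int(np.ceil(np.abs(rv).max()/7.1)) or 1
    print('at',np.round(o['tool_pos']*1000,1),np.round(o['orientation'],1),'op',round(o['opening']*1000,1),'t',round(o['clock'],1))
    print(' turn',n,'x',np.round(rv/n,2).tolist())
    d=B.inv().apply(np.array([x,y,z])/10-o['tool_pos']*100); m=int(np.ceil(np.abs(d).max()/4.1)) or 1
    print(' shift total',np.round(d,2).tolist(),'=',m,'x',np.round(d/m,2).tolist())
E
python3 - <<'E'
from h import *
go(404,-248,290,-103.1)
E
```

```text
at [ 226.2 -635.9  245.6] [-180.    -0.  -160.4] op 87.7 t 1.7
 turn 9 x [-0.0, -0.0, -6.37]
 shift total [-41.81, -8.52, -4.44] = 11 x [-3.8, -0.77, -0.4]
```

Emit:
play_rows([
  [0, 0, 0, 0, 0, -6.37],
  [0, 0, 0, 0, 0, -6.37],
  [0, 0, 0, 0, 0, -6.37],
  [0, 0, 0, 0, 0, -6.37],
  [0, 0, 0, 0, 0, -6.37],
  [0, 0, 0, 0, 0, -6.37],
  [0, 0, 0, 0, 0, -6.37],
  [0, 0, 0, 0, 0, -6.37],
  [0, 0, 0, 0, 0, -6.37],
  [-3.8, -0.77, -0.4, 0, 0, 0],
  [-3.8, -0.77, -0.4, 0, 0, 0],
  [-3.8, -0.77, -0.4, 0, 0, 0],
  [-3.8, -0.77, -0.4, 0, 0, 0],
  [-3.8, -0.77, -0.4, 0, 0, 0],
  [-3.8, -0.77, -0.4, 0, 0, 0],
  [-3.8, -0.77, -0.4, 0, 0, 0],
  [-3.8, -0.77, -0.4, 0, 0, 0],
  [-3.8, -0.77, -0.4, 0, 0, 0],
  [-3.8, -0.77, -0.4, 0, 0, 0],
  [-3.8, -0.77, -0.4, 0, 0, 0],
], grip=5)

```text
clock: 3.37
tool_pos: [0.4037, -0.2462, 0.2902]
orientation: [-179.9, 0.0, -103.1]
force: [0.8, -0.9, -0.3]
opening: 0.0503
gripper_force: 0.0
```

```bash
python3 - <<'E'
from h import *
s=snap('wrist','w1'); print(s['position'],s['attitude'])
pts('wrist',['template_red_tab','template_blue_tab','template_yellow_tab','template_yellow','bench_stand','plain_1_tab','gap_yellow_top','gap_red_top','gap_blue_top'],3)
s=snap('scene'); pts('scene',['template_yellow_tab','template_blue_tab'])
go(404,-248,158,-103.1)
E
```

```text
[ 0.38500665 -0.32126564  0.42872319] [1.63402763e+02 3.71628378e-03 1.66976773e+02]
wrist template_red_tab [([444, -88, 156], 0.56)]
wrist template_blue_tab [([425, -166, 158], 0.57)]
wrist template_yellow_tab [([407, -246, 155], 0.78)]
wrist template_yellow [([409, -243, 134], 0.64)]
wrist bench_stand [([425, -168, 3], 0.84)]
wrist plain_1_tab [([558, -404, 158], 0.85)]
wrist gap_yellow_top [([446, -87, 133], 0.31)]
wrist gap_red_top [([580, -267, 134], 0.66), ([512, 24, 4], 0.28)]
wrist gap_blue_top []
scene template_yellow_tab [([402, -246, 160], 0.94)]
scene template_blue_tab [([427, -169, 150], 0.56), ([616, 233, 11], 0.52)]
at [ 403.  -248.6  289.4] [ 180.    -0.  -103.2] op 50.1 t 4.0
 turn 1 x [0.03, -0.0, -0.07]
 shift total [-0.08, -0.09, 13.14] = 4 x [-0.02, -0.02, 3.28]
```

View pics/w1.png

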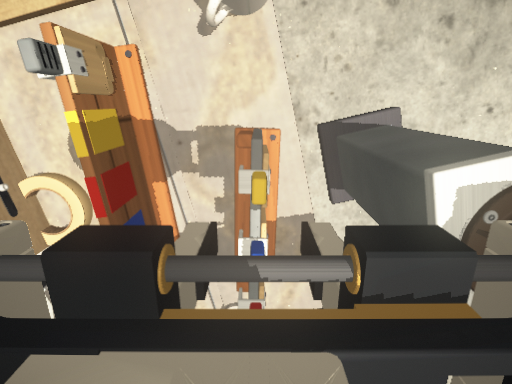

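```bash
cat >> h.py <<'E'
def pix(s,u,v,z):
    "back-project a pixel on the plane z (m) -> mm"
    a=np.array([(u-s['cx'])/s['fx'],(v-s['cy'])/s['fy']]); p=a.copy()
    for _ in range(8): p=a/(1+s['k1']*(p@p))
    d=R.from_euler('xyz',s['attitude'],degrees=True).apply([p[0],p[1],1]); c=np.array(s['position'])
    return np.round((c+d*(z-c[2])/d[2])*1000,1)
def prj(s,P):
    q=R.from_euler('xyz',s['attitude'],degrees=True).inv().apply(np.array(P)/1000-s['position']); q=q[:2]/q[2]; q=q*(1+s['k1']*(q@q))
    return np.round([q[0]*s['fx']+s['cx'],q[1]*s['fy']+s['cy']],1)
E
python3 - <<'E'
from h import *
import cv2
s=snap('wrist'); f=s['frame']
h=cv2.cvtColor(f,cv2.COLOR_RGB2HSV)
m=((h[...,0]>18)&(h[...,0]<32)&(h[...,1]>180)&(h[...,2]>120)); m[:,:200]=0
n,l,st,c=cv2.connectedComponentsWithStats(m.astype(np.uint8)); i=1+st[1:,4].argmax(); print(st[i],c[i])
x,y,w,hh,_=st[i]
for q in [(x,y),(x+w,y),(x,y+hh),(x+w,y+hh)]: print(q,pix(s,*q,0.174), pix(s,*q,0.140))
print(prj(s,[404,-247,157]),prj(s,get_obs()['tool_pos']*1000))
cv2.imwrite('pics/w1c.png',cv2.resize(f[120:320,180:340,::-1],None,fx=3.0,fy=3.0,interpolation=cv2.INTER_CUBIC))
E
```

```text
Traceback (most recent call last):
ValueError: attempt to get argmax of an empty sequence
```

```bash
python3 - <<'E'
from h import *
s=snap('wrist'); f=s['frame']
print(prj(s,[404,-247,157]),prj(s,get_obs()['tool_pos']*1000)); print(pix(s,259,172,.174),pix(s,259,202,.160))
cv2.imwrite('pics/w1c.png',cv2.resize(f[120:320,180:340,::-1],None,fx=3.0,fy=3.0,interpolation=cv2.INTER_CUBIC))
E
```

```text
[256.7 186.2] [256.3 252.5]
[ 397.7 -264.4  174. ] [ 405.3 -231.6  160. ]
```

View pics/w1c.png

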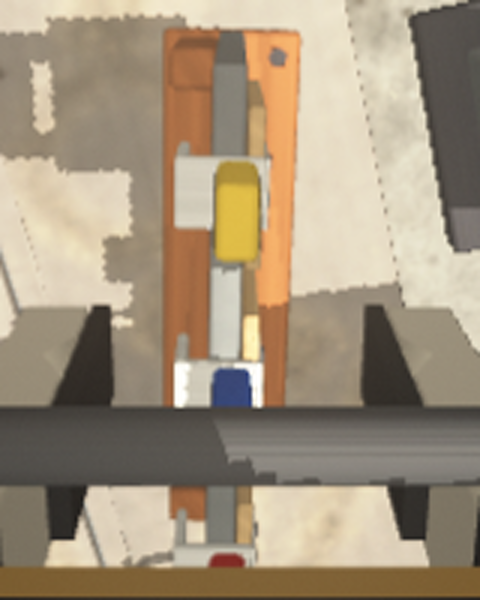

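Emit:
play_rows([
  [0, 0, 3.25, 0, 0, 0],
  [0, 0, 3.25, 0, 0, 0],
  [0, 0, 3.25, 0, 0, 0],
  [0, 0, 2, 0, 0, 0],
  [0, 0, 1.25, 0, 0, 0],
  [0, 0, 0, 0, 0, 0],
  [0, 0, 0, 0, 0, 0],
])

```text
clock: 4.7
tool_pos: [0.4032, -0.2481, 0.1594]
orientation: [179.9, -0.0, -103.1]
force: [0.6, -0.7, -0.0]
opening: 0.05
gripper_force: 0.0
```

Emit:
play_rows([
  [0, 0, 0, 0, 0, 0],
  [0, 0, 0, 0, 0, 0],
  [0, 0, 0, 0, 0, 0],
  [0, 0, 0, 0, 0, 0],
  [0, 0, 0, 0, 0, 0],
  [0, 0, 0, 0, 0, 0],
  [0, 0, 0, 0, 0, 0],
  [0, 0, 0, 0, 0, 0],
  [0, 0, 0, 0, 0, 0],
], grip=0.5)

```text
clock: 5.45
tool_pos: [0.4035, -0.248, 0.1598]
orientation: [-180.0, -0.0, -103.1]
force: [-1.2, 1.8, 4.1]
opening: 0.0137
gripper_force: 30.0
```

Emit:
play_rows([
  [0, 0, -1, 0, 0, 0],
  [0, 0, -2, 0, 0, 0],
  [0, 0, -3, 0, 0, 0],
  [0, 0, -3, 0, 0, 0],
  [0, 0, -3, 0, 0, 0],
  [0, 0, -2, 0, 0, 0],
  [0, 0, 0, 0, 0, 0],
])

```text
clock: 6.03
tool_pos: [0.4051, -0.2488, 0.3049]
orientation: [-179.6, -0.1, -103.1]
force: [0.7, -1.5, 0.0]
opening: 0.0137
gripper_force: 30.0
```

```bash
python3 - <<'E'
from h import *
G={}
for k in range(2):
  for c in ['top','scene','wrist']:
    s=snap(c,'w2' if c=='wrist' and k==0 else None)
    for n in ['gap_red_top','gap_blue_top','gap_yellow_top','plain_1_tab','rack','template_yellow','template_yellow_tab']:
      for d in spot_point(c,n):
        if d['score']>.35: G.setdefault(n,[]).append(np.append(np.round(np.array(d['position'])*1000,1),[d['score'],{'top':0,'scene':1,'wrist':2}[c]]))
for n in G: print(n);[print('  ',x.tolist()) for x in G[n]]
o=get_obs();print(o['tool_pos'],o['orientation'])
E
```

```text
gap_red_top
   [578.7, -269.7, 134.6, 0.44, 0.0]
   [580.6, -265.2, 135.2, 0.44, 1.0]
   [591.7, -63.2, 154.2, 0.36, 1.0]
   [580.0, -264.7, 132.4, 0.9, 2.0]
   [576.7, -267.3, 134.3, 0.43, 0.0]
   [580.0, -267.8, 135.2, 0.53, 1.0]
   [577.5, -266.2, 133.9, 0.73, 2.0]
gap_blue_top
   [617.6, 232.6, 7.7, 0.63, 0.0]
   [583.1, -194.8, 132.5, 0.42, 0.0]
   [591.1, -197.1, 136.6, 0.55, 1.0]
   [587.9, -201.1, 133.4, 0.67, 2.0]
   [583.5, -196.4, 130.2, 0.53, 0.0]
   [580.5, -268.1, 134.6, 0.44, 0.0]
   [588.7, -196.1, 134.6, 0.6, 1.0]
   [585.4, -202.0, 131.4, 0.64, 2.0]
gap_yellow_top
   [574.2, -330.0, 132.3, 0.53, 0.0]
   [574.4, -332.9, 136.1, 0.7, 1.0]
   [376.2, 359.6, 7.9, 0.58, 1.0]
   [573.0, -331.1, 133.3, 0.61, 2.0]
   [575.6, -332.9, 134.4, 0.65, 0.0]
   [573.0, -331.9, 135.8, 0.5, 1.0]
   [569.2, -332.9, 135.4, 0.91, 2.0]
plain_1_tab
   [560.6, -402.0, 155.4, 0.47, 0.0]
   [562.6, -402.0, 159.3, 0.86, 1.0]
   [563.5, -404.2, 158.1, 0.93, 2.0]
   [581.3, -234.4, -3.4, 0.43, 2.0]
   [562.0, -400.0, 156.3, 0.48, 0.0]
   [618.4, 230.6, 12.1, 0.4, 0.0]
   [566.2, -401.9, 154.7, 0
[... 198 characters left out ...]
0.5, -231.3, -1.0, 0.66, 0.0]
   [471.4, 192.3, 12.5, 0.47, 0.0]
   [580.1, -232.6, 6.8, 0.94, 1.0]
   [584.0, -232.3, 0.1, 0.84, 2.0]
template_yellow
   [410.5, -242.3, 273.4, 0.95, 1.0]
   [566.9, -399.3, 155.1, 0.36, 1.0]
   [403.3, -242.0, 272.5, 0.71, 2.0]
   [584.4, -200.0, 132.1, 0.68, 0.0]
   [410.7, -242.1, 277.0, 0.62, 1.0]
   [442.0, -88.2, 152.2, 0.47, 1.0]
   [405.2, -244.9, 272.6, 0.82, 2.0]
template_yellow_tab
   [398.4, -246.9, 295.3, 0.6, 1.0]
   [589.2, -202.0, 131.4, 0.69, 2.0]
   [404.9, -241.5, 295.3, 0.56, 2.0]
   [404.2, -248.7, 294.4, 0.65, 1.0]
   [407.1, -245.8, 299.2, 0.58, 2.0]
[ 0.40339156 -0.24796619  0.29957562] [-1.79997491e+02  7.40240504e-04 -1.03082043e+02]
```

```bash
python3 - <<'E'
from h import *
go(565.2,-335.7,300,-95.3)
E
```

```text
at [ 403.4 -248.   299.6] [-180.     0.  -103.1] op 13.7 t 8.4
 turn 2 x [-0.0, 0.0, -3.89]
 shift total [7.24, -16.92, -0.04] = 5 x [1.45, -3.38, -0.01]
```

Emit:
play_rows([
  [0, 0, 0, 0, 0, -3.89],
  [0, 0, 0, 0, 0, -3.89],
  [1.05, -2.42, 0, 0, 0, 0],
  [1.05, -2.42, 0, 0, 0, 0],
  [1.05, -2.42, 0, 0, 0, 0],
  [1.05, -2.42, 0, 0, 0, 0],
  [1.05, -2.42, 0, 0, 0, 0],
  [1.05, -2.42, 0, 0, 0, 0],
  [0.94, -2.4, 0, 0, 0, 0],
  [0, 0, 0, 0, 0, 0],
  [0, 0, 0, 0, 0, 0],
  [0, 0, 0, 0, 0, 0],
])

```text
clock: 9.43
tool_pos: [0.5649, -0.3356, 0.299]
orientation: [179.9, 0.0, -95.3]
force: [-0.4, -0.2, -0.8]
opening: 0.0141
gripper_force: 30.0
```

```bash
python3 - <<'E'
from h import *
s=snap('wrist','w3'); pts('wrist',['template_yellow','template_yellow_tab','gap_yellow_top','plain_1_tab'])
snap('scene');pts('scene',['template_yellow','template_yellow_tab','gap_yellow_top'])
go(565.2,-335.7,160,-95.3)
E
```

```text
wrist template_yellow [([564, -329, 274], 0.56)]
wrist template_yellow_tab [([567, -331, 293], 0.88)]
wrist gap_yellow_top [([571, -333, 132], 0.65)]
wrist plain_1_tab [([562, -405, 158], 0.69)]
scene template_yellow [([573, -330, 278], 0.77)]
scene template_yellow_tab [([560, -334, 297], 0.51), ([579, -228, 1], 0.36)]
scene gap_yellow_top [([572, -332, 135], 0.64)]
at [ 565.  -335.6  300. ] [-180.    -0.   -95.3] op 13.7 t 9.9
 turn 1 x [-0.03, -0.01, 0.0]
 shift total [0.01, -0.02, 14.0] = 4 x [0.0, -0.01, 3.5]
```

View pics/w3.png

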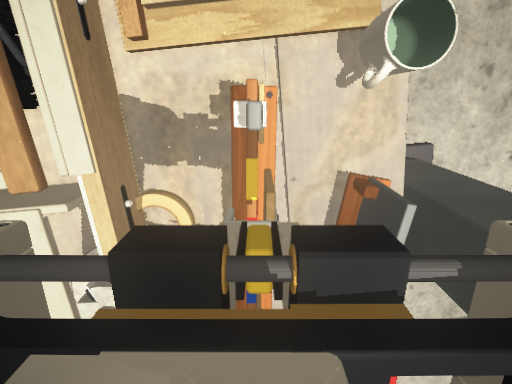

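Emit:
play_rows([
  [0.1, 0, 2, 0, 0, 0],
  [0, 0, 3, 0, 0, 0],
  [0, 0, 2.5, 0, 0, 0],
  [0, 0, 2, 0, 0, 0],
  [0, 0, 1.5, 0, 0, 0],
  [0, 0, 1, 0, 0, 0],
  [0, 0, 0.8, 0, 0, 0],
  [0, 0, 0.5, 0, 0, 0],
  [0, 0, 0.3, 0, 0, 0],
  [0, 0, 0.2, 0, 0, 0],
  [0, 0, 0, 0, 0, 0],
  [0, 0, 0, 0, 0, 0],
])

```text
clock: 10.88
tool_pos: [0.5654, -0.3368, 0.1622]
orientation: [-179.9, -0.0, -95.3]
force: [0.6, -0.1, -0.7]
opening: 0.0138
gripper_force: 30.0
```

Emit:
play_rows([
  [0, 0, 0.1, 0, 0, 0],
  [0, 0, 0.1, 0, 0, 0],
  [0, 0, 0.1, 0, 0, 0],
  [0, 0, 0, 0, 0, 0],
  [0, 0, 0, 0, 0, 0],
])

```text
clock: 11.3
tool_pos: [0.5653, -0.3368, 0.1599]
orientation: [-179.9, -0.0, -95.3]
force: [-2.3, 1.5, 5.9]
opening: 0.0137
gripper_force: 30.0
```

Contact force suggests it is seated. Release and lift.

Emit:
play_rows([
  [0, 0, 0, 0, 0, 0],
  [0, 0, 0, 0, 0, 0],
  [0, 0, 0, 0, 0, 0],
  [0, 0, 0, 0, 0, 0],
  [0, 0, 0, 0, 0, 0],
  [0, 0, -1, 0, 0, 0],
  [0, 0, -2, 0, 0, 0],
  [0, 0, -3, 0, 0, 0],
  [0, 0, -3, 0, 0, 0],
  [0, 0, -3, 0, 0, 0],
  [0, 0, -1, 0, 0, 0],
  [0, 0, 0, 0, 0, 0],
], grip=5)

```text
clock: 12.3
tool_pos: [0.5666, -0.3374, 0.2932]
orientation: [-179.6, -0.1, -95.3]
force: [-0.1, -0.5, 0.0]
opening: 0.0499
gripper_force: 0.0
```

```bash
python3 - <<'E'
from h import *
s=snap('wrist','w4'); pts('wrist',['template_yellow','template_yellow_tab','template_red_tab','template_blue_tab'])
snap('scene','s4');pts('scene',['template_yellow','template_yellow_tab','template_red_tab','template_blue_tab','plain_1_tab'])
snap('top');pts('top',['template_red_tab','template_blue_tab'])
go(429,-169,300,-103.1)
E
```

```text
wrist template_yellow [([569, -330, 136], 0.69)]
wrist template_yellow_tab [([567, -335, 158], 0.94)]
wrist template_red_tab []
wrist template_blue_tab []
scene template_yellow [([581, -269, 136], 0.57), ([572, -333, 135], 0.52)]
scene template_yellow_tab [([562, -335, 158], 0.62)]
scene template_red_tab [([442, -88, 155], 0.8)]
scene template_blue_tab [([428, -170, 155], 0.87)]
scene plain_1_tab []
top template_red_tab []
top template_blue_tab []
at [ 565.  -336.7  288.5] [180.    0.  -95.3] op 49.9 t 13.0
 turn 2 x [0.0, -0.0, 3.89]
 shift total [-13.25, 17.05, -1.15] = 5 x [-2.65, 3.41, -0.23]
```

Emit:
play_rows([
  [0, 0, 0, 0, 0, 3.89],
  [0, 0, 0, 0, 0, 3.89],
  [-2.2, 2.87, 0, 0, 0, 0],
  [-2.2, 2.87, 0, 0, 0, 0],
  [-2.2, 2.87, 0, 0, 0, 0],
  [-2.2, 2.87, 0, 0, 0, 0],
  [-2.2, 2.87, 0, 0, 0, 0],
  [-2.1, 2.87, 0, 0, 0, 0],
  [0, 0, 0, 0, 0, 0],
  [0, 0, 2, 0, 0, 0],
  [0, 0, 3, 0, 0, 0],
  [0, 0, 3, 0, 0, 0],
  [0, 0, 2, 0, 0, 0],
  [0, 0, 1.5, 0, 0, 0],
  [0, 0, 1, 0, 0, 0],
  [0, 0, 0.45, 0, 0, 0],
  [0, 0, 0, 0, 0, 0],
])

```text
clock: 14.42
tool_pos: [0.4265, -0.1701, 0.1583]
orientation: [179.9, -0.0, -103.1]
force: [0.2, -0.4, 0.4]
opening: 0.0499
gripper_force: 0.0
```

Emit:
play_rows([
  [0, 0, 0, 0, 0, 0],
  [0, 0, 0, 0, 0, 0],
  [0, 0, 0, 0, 0, 0],
  [0, 0, 0, 0, 0, 0],
  [0, 0, 0, 0, 0, 0],
  [0, 0, 0, 0, 0, 0],
  [0, 0, 0, 0, 0, 0],
  [0, 0, 0, 0, 0, 0],
], grip=0.5)

```text
clock: 15.08
tool_pos: [0.425, -0.1698, 0.1593]
orientation: [179.8, -0.0, -103.1]
force: [-8.0, 4.9, 11.5]
opening: 0.0138
gripper_force: 31.9
```

Emit:
play_rows([
  [0, 0, -1, 0, 0, 0],
  [0, 0, -2, 0, 0, 0],
  [0, 0, -3, 0, 0, 0],
  [0, 0, -3, 0, 0, 0],
  [0, 0, -3, 0, 0, 0],
  [0, 0, -2, 0, 0, 0],
  [0, 0, 0, 0, 0, 0],
  [0, 0, 0, 0, 0, 0],
])

```text
clock: 15.75
tool_pos: [0.4273, -0.17, 0.2999]
orientation: [-179.9, 0.1, -103.1]
force: [-0.1, -0.1, -1.8]
opening: 0.0139
gripper_force: 32.8
```

```bash
python3 - <<'E'
from h import *
s=snap('wrist'); pts('wrist',['template_blue','template_blue_tab'])
snap('scene');pts('scene',['template_blue','template_blue_tab','template_yellow'])
s=snap('wrist'); pts('wrist',['template_blue','template_blue_tab'])
snap('scene');pts('scene',['template_blue','template_blue_tab'])
go(578,-198,300,-95.3)
E
```

```text
wrist template_blue [([431, -170, 277], 0.67), ([590, -134, 160], 0.54)]
wrist template_blue_tab [([426, -167, 299], 0.62), ([423, -169, 5], 0.23)]
scene template_blue [([431, -172, 273], 0.97)]
scene template_blue_tab [([430, -170, 295], 0.83), ([588, -198, 138], 0.41)]
scene template_yellow [([574, -332, 137], 0.5)]
wrist template_blue [([434, -173, 278], 0.88), ([587, -198, 134], 0.17)]
wrist template_blue_tab [([429, -166, 299], 0.94)]
scene template_blue [([430, -172, 275], 0.61)]
scene template_blue_tab [([432, -171, 294], 0.6)]
at [ 427.  -170.1  299. ] [ 180.    -0.  -103.1] op 13.8 t 16.4
 turn 2 x [0.01, -0.0, -3.89]
 shift total [1.38, -15.3, -0.1] = 4 x [0.35, -3.82, -0.03]
```

Emit:
play_rows([
  [0, 0, 0, 0, 0, -3.89],
  [0, 0, 0, 0, 0, -3.89],
  [0.23, -2.55, 0, 0, 0, 0],
  [0.23, -2.55, 0, 0, 0, 0],
  [0.23, -2.55, 0, 0, 0, 0],
  [0.23, -2.55, 0, 0, 0, 0],
  [0.23, -2.55, 0, 0, 0, 0],
  [0.23, -2.58, 0, 0, 0, 0],
  [0, 0, 0, 0, 0, 0],
  [0, 0, 0, 0, 0, 0],
  [0, 0, 2, 0, 0, 0],
  [0, 0, 3, 0, 0, 0],
  [0, 0, 2, 0, 0, 0],
  [0, 0, 1, 0, 0, 0],
  [0, 0, 0, 0, 0, 0],
  [0, 0, 0, 0, 0, 0],
])

```text
clock: 17.73
tool_pos: [0.5783, -0.1982, 0.2199]
orientation: [-180.0, -0.0, -95.3]
force: [-0.2, -0.0, 0.4]
opening: 0.0141
gripper_force: 32.6
```

```bash
python3 - <<'E'
from h import *
s=snap('wrist','w5'); pts('wrist',['template_blue','template_blue_tab'])
snap('scene');pts('scene',['template_blue','template_blue_tab','gap_blue_top'])
go(578.3,-197.7,158.5,-95.3)
E
```

```text
wrist template_blue [([584, -197, 198], 0.91)]
wrist template_blue_tab [([580, -198, 219], 0.76), ([594, -132, 160], 0.44)]
scene template_blue [([580, -199, 199], 0.89)]
scene template_blue_tab [([584, -200, 212], 0.83), ([582, -200, 197], 0.6)]
scene gap_blue_top [([588, -194, 138], 0.5), ([572, -332, 137], 0.23)]
at [ 578.7 -198.1  220. ] [-179.9    0.   -95.3] op 14.0 t 18.1
 turn 1 x [-0.08, 0.0, -0.0]
 shift total [-0.03, 0.04, 6.15] = 2 x [-0.02, 0.02, 3.07]
```

Emit:
play_rows([
  [-0.08, 0.03, 1, 0, 0, 0],
  [0, 0, 1.5, 0, 0, 0],
  [0, 0, 1.2, 0, 0, 0],
  [0, 0, 1, 0, 0, 0],
  [0, 0, 0.6, 0, 0, 0],
  [0, 0, 0.4, 0, 0, 0],
  [0, 0, 0.2, 0, 0, 0],
  [0, 0, 0.2, 0, 0, 0],
  [0, 0, 0.1, 0, 0, 0],
  [0, 0, 0, 0, 0, 0],
  [0, 0, 0, 0, 0, 0],
])

```text
clock: 19.0
tool_pos: [0.578, -0.1972, 0.1593]
orientation: [-179.9, -0.0, -95.3]
force: [-6.1, 3.8, 10.9]
opening: 0.0137
gripper_force: 33.4
```

Emit:
play_rows([
  [0, 0, 0, 0, 0, 0],
  [0, 0, 0, 0, 0, 0],
  [0, 0, 0, 0, 0, 0],
  [0, 0, 0, 0, 0, 0],
  [0, 0, 0, 0, 0, 0],
  [0, 0, -1, 0, 0, 0],
  [0, 0, -3, 0, 0, 0],
  [0, 0, -3, 0, 0, 0],
  [0, 0, -3, 0, 0, 0],
  [0, 0, -2, 0, 0, 0],
  [0, 0, 0, 0, 0, 3.89],
  [0, 0, 0, 0, 0, 3.89],
  [-1.25, 2.62, 0, 0, 0, 0],
  [-1.25, 2.62, 0, 0, 0, 0],
  [-1.25, 2.62, 0, 0, 0, 0],
  [-1.25, 2.62, 0, 0, 0, 0],
  [-1.25, 2.62, 0, 0, 0, 0],
  [-1.23, 2.61, 0, 0, 0, 0],
  [0, 0, 0, 0, 0, 0],
  [0, 0, 0, 0, 0, 0],
], grip=5)

```text
clock: 20.67
tool_pos: [0.4417, -0.0881, 0.2785]
orientation: [-179.8, 0.1, -103.0]
force: [0.8, -0.9, -0.0]
opening: 0.0497
gripper_force: 0.0
```

```bash
python3 - <<'E'
from h import *
s=snap('wrist','w6'); pts('wrist',['template_blue','template_red_tab','template_red'])
snap('scene');pts('scene',['template_blue','template_yellow','template_red_tab','template_red'])
go(442,-88.5,159,-103.1)
E
```

```text
wrist template_blue [([590, -197, 136], 0.66)]
wrist template_red_tab [([446, -88, 154], 0.61), ([510, 26, 5], 0.34)]
wrist template_red []
scene template_blue [([587, -199, 137], 0.67), ([617, 232, 13], 0.42)]
scene template_yellow [([425, -174, 4], 0.62), ([572, -331, 138], 0.44)]
scene template_red_tab [([441, -89, 152], 0.59), ([373, 357, 4], 0.18)]
scene template_red [([442, -90, 133], 0.6), ([571, 326, 14], 0.55)]
at [442.3 -89.1 276.7] [ 180.    -0.  -103.1] op 50.2 t 21.1
 turn 1 x [0.04, -0.02, -0.03]
 shift total [-0.05, 0.04, 11.77] = 3 x [-0.02, 0.01, 3.92]
```

Emit:
play_rows([
  [0, 0, 2, 0, 0, 0],
  [0, 0, 3, 0, 0, 0],
  [0, 0, 2.5, 0, 0, 0],
  [0, 0, 2, 0, 0, 0],
  [0, 0, 1.5, 0, 0, 0],
  [0, 0, 0.7, 0, 0, 0],
  [0, 0, 0, 0, 0, 0],
  [0, 0, 0, 0, 0, 0],
])

```text
clock: 21.78
tool_pos: [0.4424, -0.0889, 0.1604]
orientation: [180.0, -0.0, -103.1]
force: [-0.3, 0.3, 0.7]
opening: 0.0501
gripper_force: 0.0
```

Emit:
play_rows([
  [0, 0, 0, 0, 0, 0],
  [0, 0, 0, 0, 0, 0],
  [0, 0, 0, 0, 0, 0],
  [0, 0, 0, 0, 0, 0],
  [0, 0, 0, 0, 0, 0],
  [0, 0, 0, 0, 0, 0],
  [0, 0, 0, 0, 0, 0],
  [0, 0, 0, 0, 0, 0],
  [0, 0, -1, 0, 0, 0],
  [0, 0, -2, 0, 0, 0],
  [0, 0, -3, 0, 0, 0],
  [0, 0, -3, 0, 0, 0],
  [0, 0, -3, 0, 0, 0],
  [0, 0, -2, 0, 0, 0],
  [0, 0, 0, 0, 0, 0],
  [0, 0, 0, 0, 0, 0],
], grip=0.5)

```text
clock: 23.12
tool_pos: [0.4422, -0.0886, 0.3007]
orientation: [-179.9, 0.1, -103.1]
force: [-0.6, 0.7, -1.5]
opening: 0.0143
gripper_force: 30.0
```

```bash
python3 - <<'E'
from h import *
for k in range(2):
  s=snap('wrist'); pts('wrist',['template_red','template_red_tab'])
  snap('scene');pts('scene',['template_red','template_red_tab','gap_red_top'])
go(571.7,-265.9,300,-95.3)
E
```

```text
wrist template_red [([445, -93, 275], 0.91)]
wrist template_red_tab [([442, -88, 296], 0.81)]
scene template_red [([437, -92, 275], 0.85), ([562, -336, 157], 0.55)]
scene template_red_tab [([437, -86, 290], 0.83), ([588, -197, 152], 0.29)]
scene gap_red_top [([587, -199, 137], 0.44)]
wrist template_red [([446, -90, 273], 0.92)]
wrist template_red_tab [([440, -89, 294], 0.87)]
scene template_red [([440, -92, 272], 0.63)]
scene template_red_tab [([440, -88, 295], 0.67)]
scene gap_red_top []
at [442.  -88.8 300. ] [ 180.    -0.  -103.1] op 13.5 t 23.8
 turn 2 x [0.0, -0.0, -3.89]
 shift total [16.44, -14.55, 0.0] = 5 x [3.29, -2.91, 0.0]
```

Emit:
play_rows([
  [0, 0, 0, 0, 0, -3.89],
  [0, 0, 0, 0, 0, -3.89],
  [2.35, -2.08, 0, 0, 0, 0],
  [2.35, -2.08, 0, 0, 0, 0],
  [2.35, -2.08, 0, 0, 0, 0],
  [2.35, -2.08, 0, 0, 0, 0],
  [2.35, -2.08, 0, 0, 0, 0],
  [2.35, -2.08, 0, 0, 0, 0],
  [2.34, -2.07, 0, 0, 0, 0],
  [0, 0, 0, 0, 0, 0],
  [0, 0, 0, 0, 0, 0],
  [0, 0, 2, 0, 0, 0],
  [0, 0, 2, 0, 0, 0],
  [0, 0, 1, 0, 0, 0],
  [0, 0, 0, 0, 0, 0],
  [0, 0, 0, 0, 0, 0],
])

```text
clock: 25.15
tool_pos: [0.5715, -0.2656, 0.2504]
orientation: [180.0, -0.0, -95.3]
force: [0.4, -0.1, -0.7]
opening: 0.0137
gripper_force: 30.0
```

```bash
python3 - <<'E'
from h import *
s=snap('wrist','w7'); pts('wrist',['template_red','template_red_tab','template_blue_tab','template_yellow_tab'])
snap('scene');pts('scene',['template_red','template_red_tab','template_blue_tab','template_yellow_tab'])
go(571.7,-265.7,161,-95.3)
E
```

```text
wrist template_red [([575, -270, 222], 0.89)]
wrist template_red_tab [([573, -264, 244], 0.74)]
wrist template_blue_tab []
wrist template_yellow_tab [([566, -334, 157], 0.89), ([580, -232, 2], 0.41)]
scene template_red [([571, -266, 225], 0.75)]
scene template_red_tab [([587, -125, 157], 0.68), ([567, -267, 245], 0.53)]
scene template_blue_tab [([589, -197, 153], 0.85), ([472, 196, 13], 0.37)]
scene template_yellow_tab []
at [ 571.8 -266.   250.3] [-180.    -0.   -95.3] op 14.1 t 25.6
 turn 1 x [-0.02, -0.0, -0.01]
 shift total [-0.03, 0.01, 8.93] = 3 x [-0.01, 0.0, 2.98]
```

View pics/w7.png

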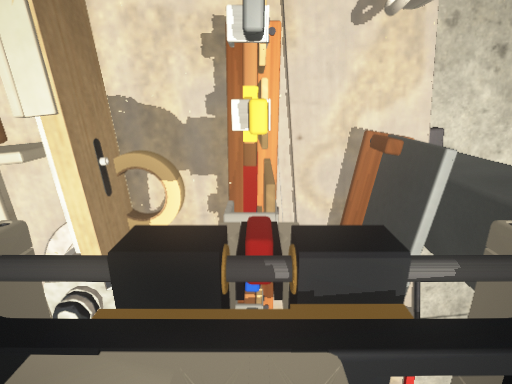

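Emit:
play_rows([
  [0, 0, 1.5, 0, 0, 0],
  [0, 0, 2, 0, 0, 0],
  [0, 0, 1.7, 0, 0, 0],
  [0, 0, 1.3, 0, 0, 0],
  [0, 0, 1, 0, 0, 0],
  [0, 0, 0.6, 0, 0, 0],
  [0, 0, 0.4, 0, 0, 0],
  [0, 0, 0.2, 0, 0, 0],
  [0, 0, 0.1, 0, 0, 0],
  [0, 0, 0.1, 0, 0, 0],
  [0, 0, 0.1, 0, 0, 0],
  [0, 0, 0, 0, 0, 0],
])

```text
clock: 26.65
tool_pos: [0.5719, -0.266, 0.1604]
orientation: [-180.0, -0.0, -95.3]
force: [-0.0, 0.5, -0.9]
opening: 0.0139
gripper_force: 30.0
```

Emit:
play_rows([
  [0, 0, 0.1, 0, 0, 0],
  [0, 0, 0.1, 0, 0, 0],
  [0, 0, 0, 0, 0, 0],
])

```text
clock: 26.9
tool_pos: [0.572, -0.266, 0.1603]
orientation: [-179.9, -0.0, -95.3]
force: [-5.1, 3.7, 11.3]
opening: 0.0137
gripper_force: 30.0
```

Emit:
play_rows([
  [0, 0, 0, 0, 0, 0],
  [0, 0, 0, 0, 0, 0],
  [0, 0, 0, 0, 0, 0],
  [0, 0, 0, 0, 0, 0],
  [0, 0, 0, 0, 0, 0],
  [0, 0, -1, 0, 0, 0],
  [0, 0, -3, 0, 0, 0],
  [0, 0, -3, 0, 0, 0],
  [0, 0, -3, 0, 0, 0],
  [0, 0, -2, 0, 0, 0],
  [0, 0, -1, 0, 0, 0],
  [0, 0, 0, 0, 0, 0],
], grip=5)

```text
clock: 27.9
tool_pos: [0.5728, -0.2662, 0.2912]
orientation: [-179.7, -0.0, -95.3]
force: [0.4, -0.2, 0.3]
opening: 0.0499
gripper_force: 0.0
```

```bash
python3 - <<'E'
from h import *
snap('wrist');pts('wrist',['template_red','template_yellow'])
snap('scene','s8');pts('scene',['template_red','template_blue','template_yellow','ring_30_mid','ring_20_mid','ring_12_mid','ring_10_mid','bearing_mid','slim_seat','wide_seat'])
snap('top');pts('top',['ring_30_mid','ring_20_mid','ring_12_mid','ring_10_mid','bearing_mid','slim_seat','wide_seat'])
go(438,292,240,180)
E
```

```text
wrist template_red [([580, -270, 132], 0.95), ([511, 25, 3], 0.41)]
wrist template_yellow [([571, -329, 135], 0.77)]
scene template_red [([576, -266, 135], 0.72), ([374, 356, 5], 0.6)]
scene template_blue [([587, -198, 135], 0.71)]
scene template_yellow [([573, -334, 137], 0.58), ([470, 198, 10], 0.45)]
scene ring_30_mid [([434, 291, 17], 0.67), ([470, 197, 11], 0.36)]
scene ring_20_mid [([470, 198, 9], 0.62), ([572, 325, 11], 0.51)]
scene ring_12_mid [([559, -399, 157], 0.2)]
scene ring_10_mid [([508, 24, 4], 0.7)]
scene bearing_mid []
scene slim_seat [([571, 323, 14], 0.63)]
scene wide_seat [([615, 232, 8], 0.9), ([433, 290, 15], 0.22)]
top ring_30_mid [([569, -332, 156], 0.75), ([443, 292, 18], 0.45)]
top ring_20_mid [([472, 196, 11], 0.52), ([561, -401, 154], 0.21)]
top ring_12_mid []
top ring_10_mid [([507, 25, 2], 0.56)]
top bearing_mid [([376, 357, 10], 0.7)]
top slim_seat [([574, 325, 11], 0.98)]
top wide_seat [([619, 232, 11], 0.74)]
at [ 571.7 -265.9  288.1] [-180.    -0.   -95.3] op 50.0 t 29.0
 turn 12 x [-0.0, 0.0, 7.06]
 shift total [13.37, 55.79, 4.81] = 14 x [0.96, 3.99, 0.34]
```

Emit:
play_rows([
  [0, 0, 0, 0, 0, 7.06],
  [0, 0, 0, 0, 0, 7.06],
  [0, 0, 0, 0, 0, 7.06],
  [0, 0, 0, 0, 0, 7.06],
  [0, 0, 0, 0, 0, 7.06],
  [0, 0, 0, 0, 0, 7.06],
  [0, 0, 0, 0, 0, 7.06],
  [0, 0, 0, 0, 0, 7.06],
  [0, 0, 0, 0, 0, 7.06],
  [0, 0, 0, 0, 0, 7.06],
  [0, 0, 0, 0, 0, 7.06],
  [0, 0, 0, 0, 0, 7.06],
  [0.96, 3.99, 0, 0, 0, 0],
  [0.96, 3.99, 0, 0, 0, 0],
  [0.96, 3.99, 0, 0, 0, 0],
  [0.96, 3.99, 0, 0, 0, 0],
  [0.96, 3.99, 0, 0, 0, 0],
  [0.96, 3.99, 0, 0, 0, 0],
  [0.96, 3.99, 0, 0, 0, 0],
], grip=8.5)

```text
clock: 30.58
tool_pos: [0.5038, 0.015, 0.2884]
orientation: [180.0, 0.0, 180.0]
force: [1.1, 1.2, -0.3]
opening: 0.085
gripper_force: 0.0
```

Emit:
play_rows([
  [0.96, 3.99, 0, 0, 0, 0],
  [0.96, 3.99, 0, 0, 0, 0],
  [0.96, 3.99, 0.8, 0, 0, 0],
  [0.96, 3.99, 0.8, 0, 0, 0],
  [0.96, 3.99, 0.8, 0, 0, 0],
  [0.96, 3.99, 0.8, 0, 0, 0],
  [0.96, 3.99, 0.8, 0, 0, 0],
  [0, 0, 0, 0, 0, 0],
  [0, 0, 0, 0, 0, 0],
])

```text
clock: 31.33
tool_pos: [0.4369, 0.2938, 0.2475]
orientation: [-179.9, -0.1, -179.8]
force: [-0.6, -0.9, 0.3]
opening: 0.0853
gripper_force: 0.0
```

```bash
python3 - <<'E'
from h import *
s=snap('wrist','w9');print(s['position'],s['attitude']);pts('wrist',['ring_30_mid','ring_20_mid','ring_12_mid','bearing_mid','slim_seat','wide_seat'])
print(prj(s,[438,292,15]), prj(s,[573,324,84]))
go(438,292,35,180)
E
```

```text
[0.3587046  0.29385984 0.38606657] [1.63517110e+02 4.47534458e-02 9.02391774e+01]
wrist ring_30_mid [([439, 290, 19], 0.77), ([471, 196, 9], 0.58)]
wrist ring_20_mid [([470, 196, 8], 0.76), ([376, 355, 6], 0.23)]
wrist ring_12_mid []
wrist bearing_mid [([375, 356, 6], 0.7)]
wrist slim_seat [([574, 326, 13], 0.68)]
wrist wide_seat [([614, 232, 13], 0.86)]
[257.3 165.7] [283.  286.6]
at [438.2 291.1 248.7] [180.    0.  179.9] op 84.5 t 31.7
 turn 1 x [0.04, 0.03, -0.12]
 shift total [0.02, 0.09, 21.37] = 6 x [0.0, 0.01, 3.56]
```

View pics/w9.png

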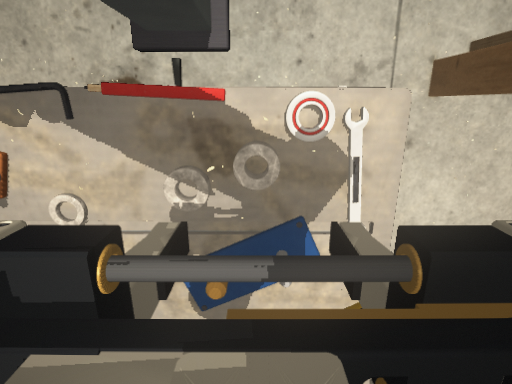

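Emit:
play_rows([
  [0, 0.05, 3.5, 0, 0, 0],
  [0, 0, 4, 0, 0, 0],
  [0, 0, 4, 0, 0, 0],
  [0, 0, 4, 0, 0, 0],
  [0, 0, 3, 0, 0, 0],
  [0, 0, 2, 0, 0, 0],
  [0, 0, 1.2, 0, 0, 0],
  [0, 0, 0, 0, 0, 0],
  [0, 0, 0, 0, 0, 0],
])

```text
clock: 32.43
tool_pos: [0.438, 0.2919, 0.0311]
orientation: [-179.9, -0.0, 179.9]
force: [0.7, -0.1, 0.5]
opening: 0.0846
gripper_force: 0.0
```

Emit:
play_rows([
  [0, 0, 0, 0, 0, 0],
  [0, 0, 0, 0, 0, 0],
  [0, 0, 0, 0, 0, 0],
  [0, 0, 0, 0, 0, 0],
  [0, 0, 0, 0, 0, 0],
  [0, 0, 0, 0, 0, 0],
], grip=4)

```text
clock: 32.93
tool_pos: [0.4379, 0.2925, 0.0319]
orientation: [180.0, 0.0, 180.0]
force: [-1.8, -1.3, 7.0]
opening: 0.0578
gripper_force: 30.0
```

Emit:
play_rows([
  [0, 0, -1, 0, 0, 0],
  [0, 0, -3, 0, 0, 0],
  [0, 0, -3, 0, 0, 0],
  [0, 0, -3, 0, 0, 0],
  [0, 0, -3, 0, 0, 0],
  [0, 0, 0, 0, 0, 0],
  [0, 0, 0, 0, 0, 0],
])

```text
clock: 33.52
tool_pos: [0.4382, 0.2935, 0.1636]
orientation: [179.8, 0.1, 180.0]
force: [-0.1, 0.3, -3.4]
opening: 0.0576
gripper_force: 30.0
```

```bash
python3 - <<'E'
from h import *
for k in range(2):
  for c in ['wrist','scene','top']:
    snap(c,'w10' if c=='wrist' else None);pts(c,['ring_30_mid','ring_20_mid','slim_seat','wide_seat'])
go(573,324,180,180)
E
```

```text
wrist ring_30_mid [([440, 293, 147], 0.57)]
wrist ring_20_mid [([472, 193, 12], 0.92)]
wrist slim_seat [([573, 326, 12], 0.84)]
wrist wide_seat [([616, 231, 14], 0.55)]
scene ring_30_mid [([589, -195, 150], 0.3)]
scene ring_20_mid [([563, -336, 157], 0.28)]
scene slim_seat []
scene wide_seat []
top ring_30_mid []
top ring_20_mid [([473, 192, 10], 0.42)]
top slim_seat [([572, 325, 10], 0.84)]
top wide_seat [([618, 232, 13], 0.8)]
wrist ring_30_mid [([437, 292, 146], 0.77)]
wrist ring_20_mid [([469, 196, 12], 0.87)]
wrist slim_seat [([575, 323, 12], 0.9)]
wrist wide_seat [([616, 233, 16], 0.57), ([441, 293, 144], 0.47)]
scene ring_30_mid []
scene ring_20_mid []
scene slim_seat [([572, 325, 15], 0.55)]
scene wide_seat []
top ring_30_mid [([508, 26, -1], 0.39)]
top ring_20_mid [([472, 195, 10], 0.54), ([581, -230, 2], 0.41)]
top slim_seat [([572, 324, 10], 0.58)]
top wide_seat [([617, 230, 12], 0.58)]
at [437.8 292.5 161.2] [180.   0. 180.] op 57.8 t 35.0
 turn 1 x [0.0, 0.0, -0.03]
 shift total [-13.52, 3.15, -1.88] = 4 x [-3.38, 0.79, -0.47]
```

Emit:
play_rows([
  [-2.25, 0.53, -0.3, 0, 0, 0],
  [-2.25, 0.53, 0, 0, 0, 0],
  [-2.25, 0.53, 0, 0, 0, 0],
  [-2.25, 0.53, 0, 0, 0, 0],
  [-2.25, 0.53, 0, 0, 0, 0],
  [-2.23, 0.57, 0, 0, 0, 0],
  [0, 0, 0, 0, 0, 0],
  [0, 0, 1.5, 0, 0, 0],
  [0, 0, 1.5, 0, 0, 0],
  [0, 0, 0.7, 0, 0, 0],
  [0, 0, 0, 0, 0, 0],
  [0, 0, 0, 0, 0, 0],
])

```text
clock: 36.02
tool_pos: [0.5724, 0.3246, 0.1271]
orientation: [-180.0, -0.0, 180.0]
force: [0.4, 0.4, -0.8]
opening: 0.0575
gripper_force: 30.0
```

```bash
python3 - <<'E'
from h import *
s=snap('wrist');o=get_obs();t=o['tool_pos']*1000;print(t,o['opening'],o['clock'])
print('ring top',prj(s,t+[0,0,-1]),'bot',prj(s,t+[0,0,-31]),'tip',prj(s,[572.6,324.7,84]),'seat',prj(s,[572.6,324.7,12]))
pts('wrist',['ring_30_mid','slim_seat'])
u,v=prj(s,t+[0,0,-15]).astype(int)
f=s['frame'][max(v-110,0):v+110,u-140:u+140,::-1]; cv2.imwrite('pics/w11.png',cv2.resize(f,None,fx=2.7,fy=2.7,interpolation=cv2.INTER_CUBIC)); print(u,v)
E
```

```text
[572.7790967  324.89424368 127.85999328] 0.057728882029564665 36.0667
ring top [258.8 254.6] bot [258.8 230.8] tip [258.5 222.5] seat [258.6 191.3]
wrist ring_30_mid [([572, 325, 112], 0.8)]
wrist slim_seat [([576, 326, 14], 0.66)]
258 242
```

View pics/w11.png

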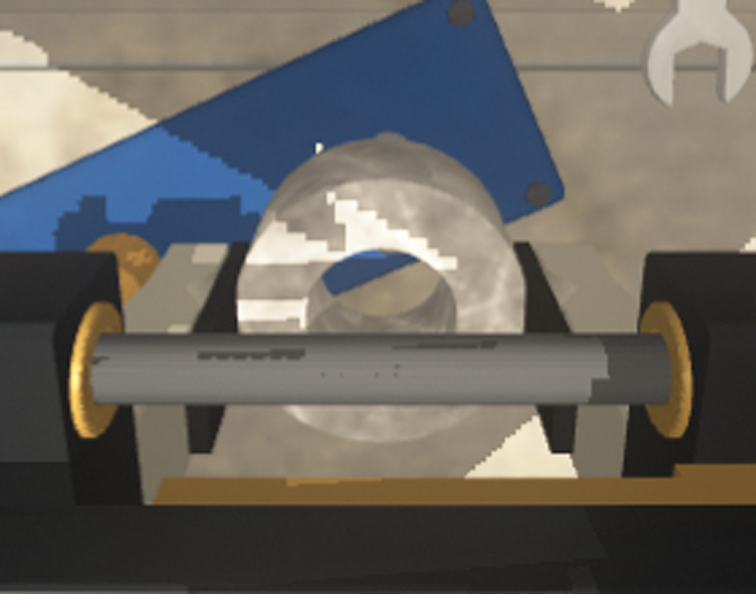

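```bash
python3 - <<'E'
from h import *
s=snap('wrist');o=get_obs();t=o['tool_pos']*1000;z=(t[2]-1)/1000
P=lambda c,r:pix(s,118+c/2.7,132+r/2.7,z)
print(t,P(381.5,180),P(381.5,440),P(238,310),P(525,310),P(383,250),P(306,310),P(457,310))
E
```

```text
[572.91580821 325.10195344 128.29392951] [541.8 325.7 127.3] [599.5 325.8 127.3] [569.1 297.2 127.3] [569.1 354.3 127.3] [556.1 326.  127.3] [569.1 310.7 127.3] [569.1 340.7 127.3]
```

Emit:
play_rows([
  [-0.13, 0, 0.8, 0, 0, 0],
  [0, 0, 0.7, 0, 0, 0],
  [0, 0, 0.4, 0, 0, 0],
  [0, 0, 0.4, 0, 0, 0],
  [0, 0, 0.3, 0, 0, 0],
  [0, 0, 0.3, 0, 0, 0],
  [0, 0, 0.2, 0, 0, 0],
  [0, 0, 0, 0, 0, 0],
])

```text
clock: 36.88
tool_pos: [0.5729, 0.3247, 0.0954]
orientation: [-180.0, -0.1, 180.0]
force: [-5.6, 1.4, -1.8]
opening: 0.0574
gripper_force: 30.0
```

Emit:
play_rows([
  [0.1, 0, 0, 0, 0, 0],
  [0.05, 0, 0.2, 0, 0, 0],
  [0, 0, 0.5, 0, 0, 0],
  [0, 0, 0.5, 0, 0, 0],
  [0, 0, 0, 0, 0, 0],
])

```text
clock: 37.3
tool_pos: [0.5723, 0.3248, 0.083]
orientation: [-180.0, -0.0, 180.0]
force: [-1.4, 3.5, -3.5]
opening: 0.0576
gripper_force: 30.0
```

Emit:
play_rows([
  [0, 0.05, 1, 0, 0, 0],
  [0, 0, 1, 0, 0, 0],
  [0, 0, 1, 0, 0, 0],
  [0, 0, 0.5, 0, 0, 0],
  [0, 0, 0.2, 0, 0, 0],
  [0, 0, 0, 0, 0, 0],
  [0, 0, 0, 0, 0, 0],
])

```text
clock: 37.88
tool_pos: [0.5724, 0.325, 0.0469]
orientation: [-180.0, -0.0, 180.0]
force: [-0.2, -0.0, -1.8]
opening: 0.0574
gripper_force: 30.0
```

Emit:
play_rows([
  [0, 0, 0, 0, 0, 0],
  [0, 0, 0, 0, 0, 0],
  [0, 0, 0, 0, 0, 0],
  [0, 0, 0, 0, 0, 0],
  [0, 0, -1, 0, 0, 0],
  [0, 0, -3, 0, 0, 0],
  [0, 0, -4, 0, 0, 0],
  [0, 0, -4, 0, 0, 0],
  [0, 0, -4, 0, 0, 0],
  [2, -2.5, -2, 0, 0, 0],
  [2, -2.7, 0, 0, 0, 0],
  [2, -2.7, 0, 0, 0, 0],
  [2, -2.6, 0, 0, 0, 0],
  [2, -2.5, 0, 0, 0, 0],
  [0, 0, 0, 0, 0, 0],
  [0, 0, 0, 0, 0, 0],
], grip=8.5)

```text
clock: 39.22
tool_pos: [0.4717, 0.1942, 0.2291]
orientation: [179.9, 0.1, 179.9]
force: [1.1, 0.6, 0.3]
opening: 0.085
gripper_force: 0.0
```

```bash
python3 - <<'E'
from h import *
s=snap('wrist','w12');pts('wrist',['ring_30_mid','ring_20_mid','ring_10_mid','slim_seat','bearing_mid'])
snap('top');pts('top',['ring_30_mid','ring_20_mid','ring_12_mid','ring_10_mid','bearing_mid'])
snap('scene');pts('scene',['ring_30_mid','ring_20_mid','ring_12_mid','ring_10_mid','bearing_mid'])
go(472,195,27,180)
E
```

```text
wrist ring_30_mid [([573, 324, 28], 0.61)]
wrist ring_20_mid [([470, 197, 8], 0.81)]
wrist ring_10_mid [([511, 26, 7], 0.89), ([472, 194, 12], 0.18)]
wrist slim_seat []
wrist bearing_mid [([376, 355, 9], 0.75)]
top ring_30_mid []
top ring_20_mid [([470, 194, 10], 0.6), ([568, -336, 137], 0.29)]
top ring_12_mid [([574, -333, 136], 0.29)]
top ring_10_mid [([510, 26, 1], 0.54)]
top bearing_mid [([374, 358, 10], 0.46)]
scene ring_30_mid [([568, 326, 29], 0.87)]
scene ring_20_mid [([469, 196, 8], 0.51)]
scene ring_12_mid []
scene ring_10_mid [([507, 24, 3], 0.56)]
scene bearing_mid [([374, 361, 9], 0.77)]
at [472.3 195.2 227.2] [180.   0. 180.] op 85.1 t 40.1
 turn 1 x [0.0, 0.0, -0.02]
 shift total [0.03, -0.02, 20.02] = 5 x [0.01, -0.0, 4.0]
```

View pics/w12.png

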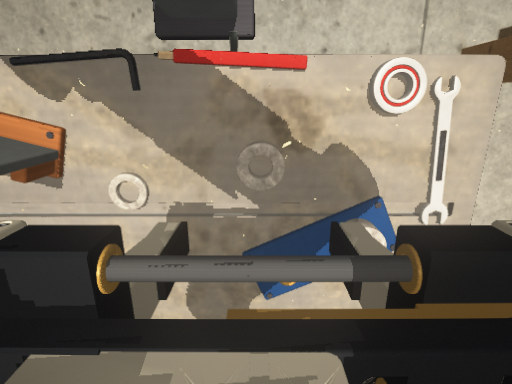

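Emit:
play_rows([
  [0.15, 0, 3, 0, 0, 0],
  [0, 0, 4, 0, 0, 0],
  [0, 0, 4, 0, 0, 0],
  [0, 0, 4, 0, 0, 0],
  [0, 0, 3, 0, 0, 0],
  [0, 0, 1.5, 0, 0, 0],
  [0, 0, 0.5, 0, 0, 0],
  [0, 0, 0, 0, 0, 0],
  [0, 0, 0, 0, 0, 0],
])

```text
clock: 40.87
tool_pos: [0.4714, 0.1957, 0.0279]
orientation: [180.0, 0.0, 180.0]
force: [0.5, -0.5, 0.1]
opening: 0.085
gripper_force: 0.0
```

Emit:
play_rows([
  [0, 0, 0, 0, 0, 0],
  [0, 0, 0, 0, 0, 0],
  [0, 0, 0, 0, 0, 0],
  [0, 0, 0, 0, 0, 0],
  [0, 0, 0, 0, 0, 0],
  [0, 0, 0, 0, 0, 0],
  [0, 0, -1, 0, 0, 0],
  [0, 0, -3, 0, 0, 0],
  [0, 0, -4, 0, 0, 0],
  [0, 0, -3.5, 0, 0, 0],
  [0, 0, 0, 0, 0, 0],
  [0, 0, 0, 0, 0, 0],
], grip=4)

```text
clock: 41.87
tool_pos: [0.4717, 0.196, 0.1451]
orientation: [179.8, 0.2, 180.0]
force: [-0.6, 0.8, -1.0]
opening: 0.0585
gripper_force: 30.0
```

```bash
python3 - <<'E'
from h import *
for k in range(2):
    s=snap('wrist');pts('wrist',['ring_20_mid'])
print(get_obs()['tool_pos'])
go(572,325,135,180)
E
```

```text
wrist ring_20_mid [([470, 192, 130], 0.6)]
wrist ring_20_mid [([471, 191, 124], 0.96)]
[0.46999966 0.19457913 0.1411724 ]
at [470.  194.6 141.2] [-1.799e+02 -1.000e-01  1.800e+02] op 58.2 t 42.1
 turn 1 x [-0.08, -0.11, -0.04]
 shift total [-10.2, 13.04, 0.62] = 4 x [-2.55, 3.26, 0.15]
```

Emit:
play_rows([
  [-1.7, 2.17, 0, 0, 0, 0],
  [-1.7, 2.17, 0, 0, 0, 0],
  [-1.7, 2.17, 0, 0, 0, 0],
  [-1.7, 2.17, 0, 0, 0, 0],
  [-1.7, 2.17, 0, 0, 0, 0],
  [-1.6, 2.17, 0, 0, 0, 0],
  [0, 0, 0, 0, 0, 0],
  [0, 0, 1, 0, 0, 0],
  [0, 0, 0, 0, 0, 0],
  [0, 0, 0, 0, 0, 0],
])

```text
clock: 42.9
tool_pos: [0.5705, 0.324, 0.1302]
orientation: [-179.9, -0.2, 179.9]
force: [-0.7, 0.3, -0.5]
opening: 0.0586
gripper_force: 30.0
```

```bash
python3 - <<'E'
from h import *
s=snap('wrist');o=get_obs();t=o['tool_pos']*1000;print(t,o['opening'],o['clock'])
print('ring top',prj(s,t+[0,0,-7]))
pts('wrist',['ring_20_mid'])
f=s['frame'][132:352,118:398,::-1]; cv2.imwrite('pics/w13.png',cv2.resize(f,None,fx=2.7,fy=2.7,interpolation=cv2.INTER_CUBIC))
E
```

```text
[570.9902161  324.29484362 131.15258456] 0.058320644867646654 42.95
ring top [258.8 249.5]
wrist ring_20_mid [([568, 324, 113], 0.78)]
```

View pics/w13.png

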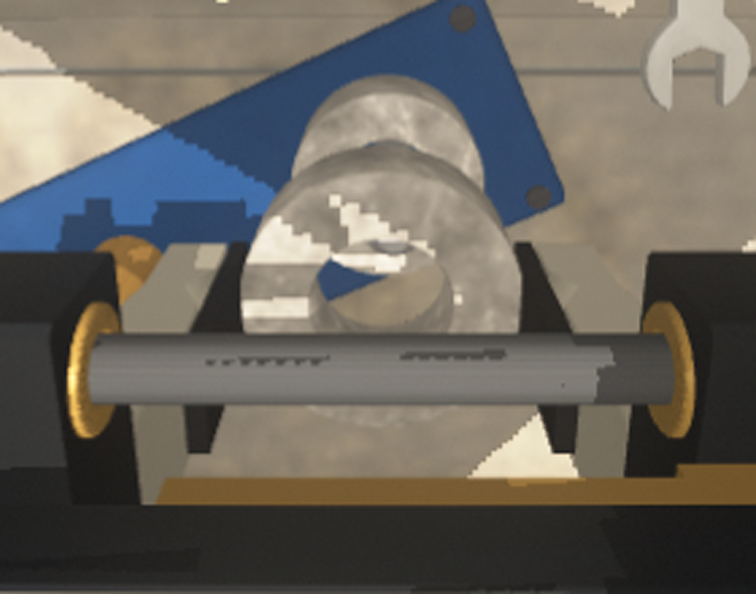

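```bash
python3 - <<'E'
from h import *
s=snap('wrist');o=get_obs();t=o['tool_pos']*1000
P=lambda c,r,z:pix(s,118+c/2.7,132+r/2.7,z/1000)
z=t[2]-7
print(t,P(381,425,z),P(241,292,z),P(521,292,z),P(380,240,z),P(308,300,z),P(452,300,z), 'tip',P(390,245,84))
E
```

```text
[571.57372473 324.80882513 132.34154911] [598.1 325.1 125.3] [566.3 296.3 125.3] [566.3 353.8 125.3] [554.8 324.9 125.3] [568.1 310.  125.3] [568.1 339.7 125.3] tip [573.7 327.4  84. ]
```

Emit:
play_rows([
  [-0.1, 0.05, 0.8, 0, 0, 0],
  [0, 0, 0.8, 0, 0, 0],
  [0, 0, 0.5, 0, 0, 0],
  [0, 0, 0.4, 0, 0, 0],
  [0, 0, 0.4, 0, 0, 0],
  [0, 0, 0.4, 0, 0, 0],
  [0, 0, 0, 0, 0, 0],
  [0, 0, 0, 0, 0, 0],
])

```text
clock: 43.72
tool_pos: [0.5728, 0.3258, 0.0989]
orientation: [-180.0, -0.0, 180.0]
force: [1.0, -0.5, -0.5]
opening: 0.058
gripper_force: 30.0
```

Emit:
play_rows([
  [0, 0, 0.4, 0, 0, 0],
  [0, 0, 0.4, 0, 0, 0],
  [0, 0, 0.5, 0, 0, 0],
  [0, 0, 0.5, 0, 0, 0],
  [0, 0, 0.4, 0, 0, 0],
  [0, 0, 0.3, 0, 0, 0],
  [0, 0, 0, 0, 0, 0],
  [0, 0, 0, 0, 0, 0],
])

```text
clock: 44.38
tool_pos: [0.5728, 0.3258, 0.0739]
orientation: [-180.0, -0.0, 180.0]
force: [-0.0, 1.2, 0.2]
opening: 0.0582
gripper_force: 30.0
```

Emit:
play_rows([
  [0, 0, 0, 0, 0, 0],
  [0, 0, 0, 0, 0, 0],
  [0, 0, 0, 0, 0, 0],
  [0, 0, 0, 0, 0, 0],
  [0, 0, -1, 0, 0, 0],
  [0, 0, -3, 0, 0, 0],
  [0, 0, -4, 0, 0, 0],
  [0, 0, -4, 0, 0, 0],
  [0, 0, -2, 0, 0, 0],
  [0.8, -3.75, 0, 0, 0, 0],
  [0.8, -3.75, 0, 0, 0, 0],
  [0.8, -3.75, 0, 0, 0, 0],
  [0.8, -3.75, 0, 0, 0, 0],
  [0.8, -3.75, 0, 0, 0, 0],
  [0.8, -3.75, 0, 0, 0, 0],
  [0.8, -3.75, 0, 0, 0, 0],
  [0.8, -3.75, 0, 0, 0, 0],
  [0, 0, 0, 0, 0, 0],
  [0, 0, 0, 0, 0, 0],
], grip=8.5)

```text
clock: 45.97
tool_pos: [0.5084, 0.0241, 0.2155]
orientation: [180.0, 0.1, 179.8]
force: [-0.7, 0.3, -0.2]
opening: 0.0852
gripper_force: 0.0
```

```bash
python3 - <<'E'
from h import *
for c in ['wrist','top','scene']:
    s=snap(c,'w14' if c=='wrist' else 's14'+c);pts(c,['ring_30_mid','ring_20_mid','ring_12_mid','ring_10_mid','bearing_mid'])
    if c=='wrist':
        P=prj(s,[509,25,10]);print(P); g=cv2.cvtColor(s['frame'],cv2.COLOR_RGB2GRAY); u,v=P.astype(int)
        f=s['frame'][v-60:v+60,u-80:u+80,::-1];cv2.imwrite('pics/c14.png',cv2.resize(f,None,fx=4,fy=4))
        print([pix(s,*q,.01) for q in [(u,v)]])
go(509,25,22,180)
E
```

```text
wrist ring_30_mid [([572, 325, 27], 0.96)]
wrist ring_20_mid []
wrist ring_12_mid []
wrist ring_10_mid [([507, 26, 3], 0.8), ([583, -232, -3], 0.61)]
wrist bearing_mid []
[259.  169.4]
[array([508.5,  25. ,  10. ])]
top ring_30_mid []
top ring_20_mid [([574, 322, 55], 0.64)]
top ring_12_mid []
top ring_10_mid [([509, 26, 0], 0.42), ([572, 321, 53], 0.35)]
top bearing_mid [([376, 359, 8], 0.43)]
scene ring_30_mid [([422, -174, 2], 0.75), ([567, 326, 27], 0.43)]
scene ring_20_mid [([574, 323, 49], 0.62)]
scene ring_12_mid []
scene ring_10_mid []
scene bearing_mid [([374, 356, 8], 0.83)]
at [508.7  25.9 214.2] [180.  -0. 180.] op 84.8 t 46.9
 turn 1 x [0.0, -0.0, -0.03]
 shift total [-0.03, -0.09, 19.22] = 5 x [-0.01, -0.02, 3.84]
```

View pics/c14.png

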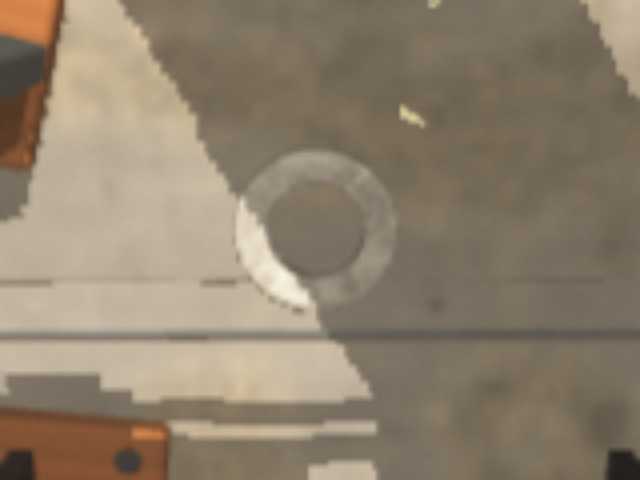

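Emit:
play_rows([
  [0.1, 0, 2, 0, 0, 0],
  [0, 0, 3, 0, 0, -5],
  [0, 0, 4, 0, 0, -5],
  [0, 0, 4, 0, 0, 0],
  [0, 0, 3, 0, 0, 0],
  [0, 0, 1.5, 0, 0, 0],
  [0, 0, 1, 0, 0, 0],
  [0, 0, 0.5, 0, 0, 0],
  [0, 0, 0, 0, 0, 0],
  [0, 0, 0, 0, 0, 0],
])

```text
clock: 47.7
tool_pos: [0.5084, 0.0262, 0.025]
orientation: [180.0, 0.1, -170.0]
force: [0.2, 0.6, 1.2]
opening: 0.0848
gripper_force: 0.0
```

Emit:
play_rows([
  [0, 0, 0.2, 0, 0, 0],
  [0, 0, 0, 0, 0, 0],
  [0, 0, 0, 0, 0, 0],
])

```text
clock: 47.95
tool_pos: [0.5082, 0.0261, 0.023]
orientation: [180.0, 0.1, -170.0]
force: [-0.5, 0.5, 0.2]
opening: 0.0849
gripper_force: 0.0
```

Emit:
play_rows([
  [0, 0, 0, 0, 0, 0],
  [0, 0, 0, 0, 0, 0],
  [0, 0, 0, 0, 0, 0],
  [0, 0, 0, 0, 0, 0],
  [0, 0, 0, 0, 0, 0],
  [0, 0, 0, 0, 0, 0],
  [0, 0, 0, 0, 0, 0],
  [0, 0, -1, 0, 0, 0],
  [0, 0, -2, 0, 0, 0],
  [0, 0, -3, 0, 0, 0],
  [0, 0, -4, 0, 0, 0],
  [0, 0, -3, 0, 0, 5],
  [0, 0, 0, 0, 0, 5],
  [0, 0, 0, 0, 0, 0],
  [0, 0, 0, 0, 0, 0],
], grip=3.5)

```text
clock: 49.2
tool_pos: [0.5072, 0.0258, 0.1525]
orientation: [180.0, 0.0, -179.9]
force: [-0.2, 0.2, -1.2]
opening: 0.0485
gripper_force: 30.0
```

```bash
python3 - <<'E'
from h import *
for k in range(2):
    s=snap('wrist');pts('wrist',['ring_10_mid'])
go(572.4,325,145,180)
E
```

```text
wrist ring_10_mid []
wrist ring_10_mid []
at [507.   25.6 151.1] [-1.800e+02 -1.000e-01 -1.799e+02] op 48.4 t 49.4
 turn 1 x [-0.05, -0.13, 0.06]
 shift total [-6.54, 29.94, 0.61] = 8 x [-0.82, 3.74, 0.08]
```

Emit:
play_rows([
  [-0.82, 3.74, 0, 0, 0, 0],
  [-0.82, 3.74, 0, 0, 0, 0],
  [-0.82, 3.74, 0, 0, 0, 0],
  [-0.82, 3.74, 0, 0, 0, 0],
  [-0.82, 3.74, 0, 0, 0, 0],
  [-0.82, 3.74, 0, 0, 0, 0],
  [-0.82, 3.74, 0, 0, 0, 0],
  [-0.8, 3.74, 0, 0, 0, 0],
  [0, 0, 0, 0, 0, 0],
  [0, 0, 1.5, 0, 0, 0],
  [0, 0, 1, 0, 0, 0],
  [0, 0, 0, 0, 0, 0],
  [0, 0, 0, 0, 0, 0],
])

```text
clock: 50.48
tool_pos: [0.5727, 0.3241, 0.1258]
orientation: [-179.9, -0.1, 180.0]
force: [0.2, -0.5, -0.2]
opening: 0.0482
gripper_force: 30.0
```

```bash
python3 - <<'E'
from h import *
s=snap('wrist');o=get_obs();t=o['tool_pos']*1000;print(t,o['opening'],o['clock'])
print('ring top',prj(s,t+[0,0,-13])); pts('wrist',['ring_10_mid','ring_20_mid'])
f=s['frame'][132:352,118:398,::-1]; cv2.imwrite('pics/w15.png',cv2.resize(f,None,fx=2.7,fy=2.7,interpolation=cv2.INTER_CUBIC))
E
```

```text
[573.22984968 324.44215153 126.82931073] 0.04857654413238512 50.5333
ring top [258.8 244.7]
wrist ring_10_mid []
wrist ring_20_mid [([572, 324, 53], 0.77)]
```

View pics/w15.png

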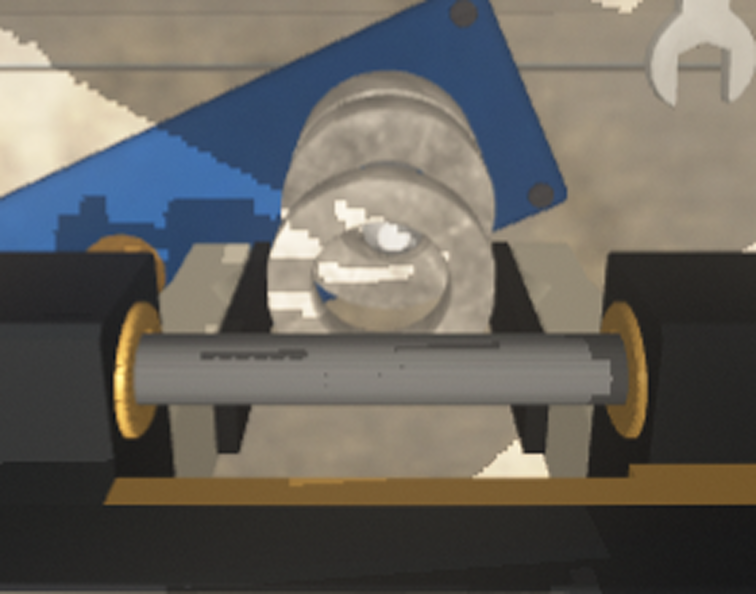

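```bash
python3 - <<'E'
from h import *
s=snap('wrist');o=get_obs();t=o['tool_pos']*1000
P=lambda c,r,z:pix(s,118+c/2.7,132+r/2.7,z/1000)
z=t[2]-13
print(t,P(381.5,222,z),P(381.5,330,z),P(314,276,z),P(449,276,z),'tip',P(395,237,84),P(395,220,84),P(395,252,84))
E
```

```text
[573.67464479 324.91718646 128.01815679] [555.7 325.4 115. ] [580.9 325.5 115. ] [568.  311.1 115. ] [568.  339.8 115. ] tip [572.1 328.9  84. ] [567.5 328.9  84. ] [576.3 329.   84. ]
```

Emit:
play_rows([
  [-0.05, 0.12, 0.8, 0, 0, 0],
  [0, 0, 0.8, 0, 0, 0],
  [0, 0, 0.4, 0, 0, 0],
  [0, 0, 0.4, 0, 0, 0],
  [0, 0, 0.3, 0, 0, 0],
  [0, 0, 0.3, 0, 0, 0],
  [0, 0, 0, 0, 0, 0],
  [0, 0, 0, 0, 0, 0],
])

```text
clock: 51.35
tool_pos: [0.5737, 0.3263, 0.0971]
orientation: [-180.0, -0.0, 180.0]
force: [-0.6, -0.8, -1.6]
opening: 0.0483
gripper_force: 30.0
```

Emit:
play_rows([
  [0, 0, 0.3, 0, 0, 0],
  [0, 0, 0.3, 0, 0, 0],
  [0, 0, 0.3, 0, 0, 0],
  [0, 0, 0, 0, 0, 0],
  [0, 0, 0, 0, 0, 0],
])

```text
clock: 51.77
tool_pos: [0.5736, 0.3261, 0.0879]
orientation: [-180.0, -0.0, 180.0]
force: [0.4, 0.7, -0.4]
opening: 0.0486
gripper_force: 30.0
```

Emit:
play_rows([
  [0, 0, 0, 0, 0, 0],
  [0, 0, 0, 0, 0, 0],
  [0, 0, 0, 0, 0, 0],
  [0, 0, 0, 0, 0, 0],
  [0, 0, 0, 0, 0, 0],
  [0, 0, -1, 0, 0, 0],
  [0, 0, -3, 0, 0, 0],
  [0, 0, -4, 0, 0, 0],
  [0, 0, -4, 0, 0, 0],
  [0, 0, -1.2, 0, 0, 0],
  [3.3, 0.5, 0, 0, 0, 0],
  [3.3, 0.5, 0, 0, 0, 0],
  [3.3, 0.5, 0, 0, 0, 0],
  [3.3, 0.5, 0, 0, 0, 0],
  [3.3, 0.5, 0, 0, 0, 0],
  [3.35, 0.6, 0, 0, 0, 0],
  [0, 0, 0, 0, 0, 0],
  [0, 0, 0, 0, 0, 0],
], grip=8.5)

```text
clock: 53.27
tool_pos: [0.3741, 0.358, 0.2217]
orientation: [179.9, 0.1, -179.8]
force: [0.5, -0.7, -0.2]
opening: 0.0848
gripper_force: 0.0
```

```bash
python3 - <<'E'
from h import *
for c in ['wrist','top','scene']:
    s=snap(c,'w16' if c=='wrist' else 's16'+c);pts(c,['ring_30_mid','ring_20_mid','ring_10_mid','bearing_mid','wide_seat'])
    if c=='wrist': print(prj(s,[375,357.5,16]))
go(375,357.5,27,180)
E
```

```text
wrist ring_30_mid [([571, 327, 28], 0.74)]
wrist ring_20_mid [([574, 324, 51], 0.89)]
wrist ring_10_mid []
wrist bearing_mid [([379, 356, 6], 0.7)]
wrist wide_seat [([615, 232, 13], 0.55)]
[257.7 169.8]
top ring_30_mid [([562, -402, 156], 0.68), ([577, 326, 28], 0.5)]
top ring_20_mid [([574, 324, 53], 0.48)]
top ring_10_mid [([572, 327, 60], 0.43)]
top bearing_mid []
top wide_seat [([618, 231, 11], 0.61), ([426, -172, 1], 0.6)]
scene ring_30_mid [([561, -402, 158], 0.32), ([586, -128, 158], 0.25)]
scene ring_20_mid [([571, 326, 52], 0.52)]
scene ring_10_mid [([571, 324, 63], 0.51)]
scene bearing_mid []
scene wide_seat []
at [375.3 357.4 220.2] [180.   0. 180.] op 84.7 t 54.2
 turn 1 x [0.0, 0.0, -0.02]
 shift total [0.03, 0.01, 19.32] = 5 x [0.01, 0.0, 3.86]
```

View pics/w16.png

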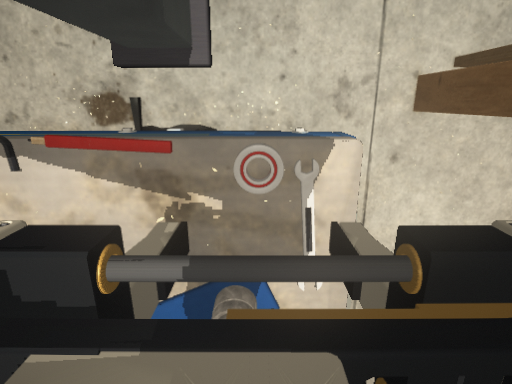

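```bash
python3 -c "
from h import *
print(np.round(get_obs()['joint_pos'],1))"
```

```text
[  65.3    6.8  -21.     0.   -62.1 -155.3]
```

Emit:
play_rows([
  [0, 0, 0, 0, 0, -6.67],
  [0, 0, 0, 0, 0, -6.67],
  [0, 0, 0, 0, 0, -6.67],
  [0, 0, 0, 0, 0, -6.67],
  [0, 0, 0, 0, 0, -6.67],
  [0, 0, 0, 0, 0, -6.67],
  [0, 0, 0, 0, 0, -6.67],
  [0, 0, 0, 0, 0, -6.67],
  [0, 0, 0, 0, 0, -6.67],
  [0, 0, 3, 0, 0, 0],
  [0, 0, 4, 0, 0, 0],
  [0, 0, 4, 0, 0, 0],
  [0, 0, 3.5, 0, 0, 0],
  [0, 0, 2.5, 0, 0, 0],
  [0, 0, 1.5, 0, 0, 0],
  [0, 0, 0.7, 0, 0, 0],
  [0, 0, 0.3, 0, 0, 0],
  [0, 0, 0, 0, 0, 0],
  [0, 0, 0, 0, 0, 0],
])

```text
clock: 55.75
tool_pos: [0.3756, 0.3581, 0.0262]
orientation: [-180.0, 0.1, -120.0]
force: [0.2, 0.6, -0.4]
opening: 0.0851
gripper_force: 0.0
```

Emit:
play_rows([
  [0, 0, 0, 0, 0, 0],
  [0, 0, 0, 0, 0, 0],
  [0, 0, 0, 0, 0, 0],
  [0, 0, 0, 0, 0, 0],
  [0, 0, 0, 0, 0, 0],
  [0, 0, 0, 0, 0, 0],
  [0, 0, -1, 0, 0, 0],
  [0, 0, -3, 0, 0, 0],
  [0, 0, -4, 0, 0, 0],
  [0, 0, -4, 0, 0, 0],
  [0, 0, -3, 0, 0, 0],
  [0, 0, 0, 0, 0, 0],
  [0, 0, 0, 0, 0, 0],
], grip=4)

```text
clock: 56.83
tool_pos: [0.3755, 0.3581, 0.1775]
orientation: [180.0, 0.3, -120.0]
force: [-1.0, 0.1, -2.7]
opening: 0.0607
gripper_force: 30.0
```

```bash
python3 -c "
from h import *
snap('wrist');pts('wrist',['bearing_mid'])
go(617,232,170,180)"
```

```text
wrist bearing_mid []
at [374.7 356.6 174.6] [ 1.8e+02 -1.0e-01 -1.2e+02] op 60.6 t 56.9
 turn 9 x [-0.0, -0.01, 6.66]
 shift total [-24.23, -12.46, 0.46] = 6 x [-4.04, -2.08, 0.08]
```

```bash
python3 -c "
from h import *
s=snap('top')
for z in [0,.1,.2,.3]: print(z,[pix(s,u,145,z) for u in (150,200,255)])
t=snap('scene')
for z in [0,.1,.15]: print(z,[pix(t,u,v,z) for u,v in ((118,245),(155,213),(188,188))])
cv2.imwrite('pics/fin.png',np.vstack([cv2.resize(s['frame'][100:220,120:280,::-1],(480,360)),cv2.resize(t['frame'][150:310,60:280,::-1],(480,240))])[:600])
"
```

```text
0 [array([714.4, 407. ,   0. ]), array([713.5, 210.3,   0. ]), array([712.5,  -5.9,   0. ])]
0.1 [array([687.5, 382.3, 100. ]), array([686.7, 197.1, 100. ]), array([685.7,  -6.4, 100. ])]
0.2 [array([660.7, 357.7, 200. ]), array([659.9, 183.9, 200. ]), array([659.,  -7., 200.])]
0.3 [array([633.8, 333.1, 300. ]), array([633.1, 170.8, 300. ]), array([632.3,  -7.6, 300. ])]
0 [array([748.9, 326.8,   0. ]), array([750.7, 172.7,   0. ]), array([741.9,  33. ,   0. ])]
0.1 [array([679.4, 351.2, 100. ]), array([681. , 210.1, 100. ]), array([672.9,  82.3, 100. ])]
0.15 [array([644.6, 363.4, 150. ]), array([646.1, 228.9, 150. ]), array([638.4, 107. , 150. ])]
```

View pics/fin.png

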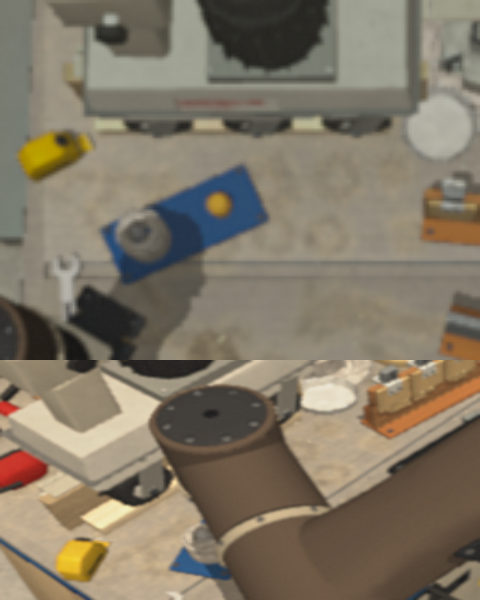

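Emit:
play_rows([
  [0, 0, 0, 0, 0, 6.67],
  [0, 0, 0, 0, 0, 6.67],
  [0, 0, 0, 0, 0, 6.67],
  [0, 0, 0, 0, 0, 6.67],
  [0, 0, 0, 0, 0, 6.67],
  [0, 0, 0, 0, 0, 6.67],
  [0, 0, 0, 0, 0, 6.67],
  [0, 0, 0, 0, 0, 6.67],
  [0, 0, 0, 0, 0, 6.65],
  [-2.7, -1.4, 0, 0, 0, 0],
  [-2.7, -1.4, 0, 0, 0, 0],
  [-2.7, -1.4, 0, 0, 0, 0],
  [-2.7, -1.4, 0, 0, 0, 0],
  [-2.7, -1.4, 0, 0, 0, 0],
  [-2.7, -1.4, 0, 0, 0, 0],
  [-2.7, -1.4, 0, 0, 0, 0],
  [-2.7, -1.4, 0, 0, 0, 0],
  [-2.6, -1.3, 0, 0, 0, 0],
  [0, 0, 0, 0, 0, 0],
  [0, 0, 0, 0, 0, 0],
])

```text
clock: 58.7
tool_pos: [0.6176, 0.2307, 0.1724]
orientation: [-179.9, -0.2, 179.8]
force: [-0.3, 0.3, -2.6]
opening: 0.0607
gripper_force: 30.0
```

```bash
python3 -c "
from h import *
s=snap('wrist');pts('wrist',['bearing_mid','wide_seat','ring_20_mid','ring_10_mid'])
snap('top');pts('top',['bearing_mid','ring_10_mid'])
go(617,232,75,180);print(np.round(get_obs()['joint_pos'],1))"
```

```text
wrist bearing_mid [([617, 228, 153], 0.65)]
wrist wide_seat [([614, 233, 13], 0.86)]
wrist ring_20_mid [([570, 323, 53], 0.9), ([576, 328, 69], 0.2)]
wrist ring_10_mid [([575, 326, 68], 0.92)]
top bearing_mid [([616, 232, 155], 0.47)]
top ring_10_mid [([574, 328, 62], 0.6)]
at [616.8 232.9 175.5] [ 180.     0.  -179.9] op 60.5 t 59.1
 turn 1 x [0.02, 0.01, 0.05]
 shift total [-0.02, -0.09, 10.05] = 3 x [-0.01, -0.03, 3.35]
[  37.6   21.9   -6.8   -0.   -61.3 -127.5]
```

Emit:
play_rows([
  [0, 0, 2, 0, 0, 0],
  [0, 0, 3, 0, 0, 0],
  [0, 0, 2.5, 0, 0, 0],
  [0, 0, 1.5, 0, 0, 0],
  [0, 0, 1, 0, 0, 0],
  [0, 0, 0.5, 0, 0, 0],
  [0, 0, 0.5, 0, 0, 0],
  [0, 0, 0.5, 0, 0, 0],
  [0, 0, 0, 0, 0, 0],
  [0, 0, 0, 0, 0, 0],
])

```text
clock: 59.93
tool_pos: [0.6175, 0.2326, 0.0608]
orientation: [180.0, 0.0, -180.0]
force: [-0.2, 0.7, -1.4]
opening: 0.0606
gripper_force: 30.0
```

Emit:
play_rows([
  [0, 0, 0.4, 0, 0, 0],
  [0, 0, 0.4, 0, 0, 0],
  [0, 0, 0.4, 0, 0, 0],
  [0, 0, 0.2, 0, 0, 0],
  [0, 0, 0, 0, 0, 0],
  [0, 0, 0, 0, 0, 0],
])

```text
clock: 60.43
tool_pos: [0.6172, 0.2322, 0.046]
orientation: [-180.0, -0.0, 180.0]
force: [0.1, 1.1, -2.4]
opening: 0.0607
gripper_force: 30.0
```

Emit:
play_rows([
  [0, 0, 0, 0, 0, 0],
  [0, 0, 0, 0, 0, 0],
  [0, 0, 0, 0, 0, 0],
  [0, 0, 0, 0, 0, 0],
  [0, 0, 0, 0, 0, 0],
  [0, 0, -1, 0, 0, 0],
  [0, 0, -3, 0, 0, 0],
  [0, 0, -4, 0, 0, 0],
  [0, 0, -4, 0, 0, 0],
  [0, 0, -4, 0, 0, 0],
  [3, 0, -2, 0, 0, 0],
  [4, 0, 0, 0, 0, 0],
  [4, 0, 0, 0, 0, 0],
  [3, 0, 0, 0, 0, 0],
  [0, 0, 0, 0, 0, 0],
  [0, 0, 0, 0, 0, 0],
], grip=8)

```text
clock: 61.77
tool_pos: [0.4763, 0.2326, 0.2281]
orientation: [179.9, 0.1, -179.9]
force: [0.1, -0.1, 1.1]
opening: 0.0796
gripper_force: 0.0
```

```bash
python3 -c "
from h import *
for c in ['wrist','top','scene']:
    snap(c,'z'+c);pts(c,['ring_30_mid','ring_20_mid','ring_10_mid','ring_12_mid','slim_seat','bearing_mid','template_red','template_blue','template_yellow','plain_1_tab'],4)
"
```

```text
wrist ring_30_mid [([570, 323, 28], 0.59)]
wrist ring_20_mid [([575, 323, 54], 0.67)]
wrist ring_10_mid []
wrist ring_12_mid []
wrist slim_seat []
wrist bearing_mid [([618, 230, 19], 0.79)]
wrist template_red []
wrist template_blue []
wrist template_yellow []
wrist plain_1_tab []
top ring_30_mid []
top ring_20_mid []
top ring_10_mid [([580, -274, 135], 0.47)]
top ring_12_mid []
top slim_seat []
top bearing_mid [([618, 231, 18], 0.5)]
top template_red [([580, -272, 135], 0.64)]
top template_blue [([586, -200, 137], 0.72)]
top template_yellow [([567, -332, 136], 0.41)]
top plain_1_tab [([562, -403, 157], 0.73)]
scene ring_30_mid [([567, 324, 29], 0.42), ([572, 323, 16], 0.24)]
scene ring_20_mid [([571, 327, 51], 0.63)]
scene ring_10_mid [([574, 327, 68], 0.68)]
scene ring_12_mid []
scene slim_seat [([574, 322, 11], 0.58)]
scene bearing_mid []
scene template_red []
scene template_blue []
scene template_yellow [([617, 232, 10], 0.75)]
scene plain_1_tab []
```

```bash
python3 -c "
from h import *
print(close_job())"
```

```text
the job is handed in; nothing more can be done
None
```

I handed the job in, and no verdict came back. The last camera readings put the three rings present (30, 20 and 10 mm) stacked thickest-down on the slim spindle, the bearing down on the brass spindle, and the red, blue and yellow templates hung in their own gaps. The one grey template I checked afterwards was still in place; I did not re-check the other two.

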